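# Check marked hardwood blocks on a sprung slide gauge

## Task

Check the marked hardwood blocks (two or three are out). First, without lifting them, push every standing block over the near edge of the low bed so that it tips onto its side and lies flat on the bed. Then, in the order red, yellow, blue, lay each block in the gauge's lane with its white end against the stop, pull the sprung slider out until its pointer is level with the middle of the block's coloured line, hold it there steadily for a good second, let it go home, and clear the block to the felt-topped board. Finish with all blocks lying flat side by side on the board, the slider fully home and the tape roll, tin and jar undisturbed.

Things in the scene. Friction and masses are not known exactly. Their poses are not given: they have to be found in the camera images.
- block_red: hardwood block 48 x 48 x 110 mm, 0.25 kg, two ends: a plain foot and a white-painted end; a 4 mm wide red line runs round it, centred 80 mm from the foot (30 mm from the white end). Origin: centre of the foot face; z axis runs along the block from foot to white end (up while it stands). It starts standing on its foot close before the bed's near edge. May be absent (None)
- block_yellow: hardwood block 48 x 48 x 110 mm, 0.25 kg, two ends: a plain foot and a white-painted end; a 4 mm wide yellow line runs round it, centred 62 mm from the foot (48 mm from the white end). Origin: centre of the foot face; z axis runs along the block from foot to white end (up while it stands). It starts standing on its foot close before the bed's near edge. May be absent (None)
- block_blue: hardwood block 48 x 48 x 110 mm, 0.25 kg, two ends: a plain foot and a white-painted end; a 4 mm wide blue line runs round it, centred 44 mm from the foot (66 mm from the white end). Origin: centre of the foot face; z axis runs along the block from foot to white end (up while it stands). It starts standing on its foot close before the bed's near edge. May be absent (None)
- red_mid (a point): centre of the block with the red line, 55 mm from its foot
- yellow_mid (a point): centre of the block with the yellow line, 55 mm from its foot
- blue_mid (a point): centre of the block with the blue line, 55 mm from its foot
- bed: fixed low plywood bed, top 14 mm above the bench; its steel near edge is the ledge that a block pivots over. Origin: at bench level under the middle of that edge; x points from it across the bed, away from the robot (bed spans x 0 to 110 mm), y along the edge (-125 to 125 mm), z up. Blocks stand within 30 mm before the edge, about 88 mm apart; pushed high up along +x they tip over it
- gauge: fixed slide gauge on a grey base plate 10 mm thick. Origin: at bench level under the middle of the stop's face; x points from the lane into the stop, away from the robot, y to the left, z up. The lane where a block lies is the plate's top (10 mm high) before the stop, between two white painted lines at y = -27 and 27 mm, x = -126 to -6 mm; nothing guides the block sideways
- stop (a point): middle of the steel stop's face, 27 mm above the bench, at gauge x = 0, y = 0; the stop is 56 mm wide along gauge y, 12 mm thick, its top 44 mm above the bench
- rail (a point): middle of the top of the aluminium rail that carries the slider, 30 mm above the bench, at gauge x = -67, y = -68 mm (right of the lane); the rail is 26 mm wide and 130 mm long along gauge x; a yellow spring housing 36 mm high stands at its far end (gauge x = -3 to 19 mm)
- slider (a joint): travel of the gauge's slider along gauge -x (towards the robot), in m, 0 = fully home, to 0.095; a spring draws it home with 3 N at 0, rising 0.5 N per 10 mm (plus damping, 20 N per m/s). Pointer and tab stand at gauge x = -0.012 m minus this value
- tab (a point): middle of the upright orange pull tab on the slider, 62 mm above the bench; the tab is 12 mm thick along the travel, 24 mm wide across it, from 41 to 78 mm above the bench; pinch it from above across its 12 mm
- pointer (a point): tip of the slider's red pointer (4 mm wide), which sticks out towards the lane, at gauge y = -37 mm, 36 mm above the bench; it moves with the slider and lies at the same x as the tab
- board: loose plywood board with grey felt top, 140 x 240 x 8 mm, behind the gauge on the left; origin: centre of its underside, x along its 140 mm (away from the robot), y along its 240 mm side
- desk_lamp_pink: fixed pink desk lamp between the left and right work areas, an obstacle; origin at its foot. Its grey shade hangs 0.28 to 0.43 m above the bench, over world x 105 mm nearer the robot to 45 mm farther than the foot and 40 mm right to 85 mm left of it: cross from side to side in front of it, at world x about 0.40 m
- desk_lamp_white: fixed white bench lamp at the far left, an obstacle; origin at its foot. Its low cone-shaped head lies about 20 to 70 mm farther from the robot and 90 to 190 mm right of the foot, between gauge and board on their left: over a board knocked nearer, keep blocks and tool at world x above about 0.56 m
- tape_clear: roll of brown-yellow packing tape lying flat, 96 mm across, 48 mm high, bystander; origin centre of underside
- glue_can: cream-coloured glue tin 36 x 62 x 100 mm with red cap, bystander; origin centre of underside
- jar_orange: turquoise jar with orange lid, 54 mm across, 70 mm high, bystander; origin centre of underside

How it is judged:
By the outcome, as a careful person would: the job done as asked, in the order asked, and still so for the second after the job is handed in, with the robot touching nothing.
Of block_red, block_yellow, block_blue only 2 to 3 are there at a start; the rules pass over those that are not, and their reading is None.
At some moment in a run one of board may be knocked a few centimetres aside while the robot is not near it.
Once in a run the grip may slacken for a moment while it holds something.
It also fails if it takes over 210 s, if anything falls off the work surface, if the arm or the gripper's body presses on something with over 40 N, if the wrist force passes 120 N, or if a joint passes its speed limit or range.

## Robot

A 7-joint arm with a two-finger parallel gripper is mounted at the origin on a cart in front of the work surface, level with it; the furniture and walls round the work are solid. World frame = base frame: x ahead of the robot, y to its left, z up, the work surface at z = 0. Lengths are in m, angles in rad, forces in N, time in s.
With the tool pointing down it reaches from about 0.4 to 0.85 m from the base axis. Payload 4.5 kg.
Tool frame: the origin (TCP) lies on the centre line of the jaws, within the pads' length; the fingertips stand 11 mm ahead of it and the grasp point (between the pads) lies 8 mm behind it; z points along the fingers, y is the direction in which the jaws open and shut (so a half turn about z gives the same grasp; the last joint's range is limited). The gripper opens to 88 mm and grips with 3 to 60 N. Pads are 18 mm wide; open, the fingers measure 123 mm over their backs; the gripper's body (75 mm by 187 mm) begins 45 mm behind the grasp point.
Start: joints at [-1.276, 0.689, -0.195, 1.565, 0.157, 0.902, -0.215], TCP at [0.161, 0.604, 0.25] pointing down, gripper open.
Joint ranges: [-3.01, 3.01], [-0.46, 2.08], [-1.47, 1.51], [0.13, 2.56], [-1, 4.14], [0.04, 2.09], [-2.66, 2.66]. Speed limits (rad/s): [2.57, 2.57, 3.14, 3.14, 3.14, 3.14, 3.14].

## Interface

Orientations are given as a unit quaternion [x, y, z, w].
In Python, from plant import r, snapshot gives the robot as it stands.
- The arm moves only by the tool drive_tool, never from a script. Its argument "commands" is a list of rows, each an object of numbers: "wx", "wy", "wz": the turn, a rotation vector about the tool's x, y, z in rad; "dx", "dy", "dz": the shift along the tool's x, y, z in m; "claw": the opening, from 0 (shut) to 1 (fully open). A call has 1 to 12 rows; each row shifts and turns the commanded pose from where the row before left it, along the tool's axes as they then stand; what a row does not reach is not made up. A row lasts 1/10 s, in which the tool goes at most 50 mm and 8.59 degrees, less where a joint would pass 70% of its speed; a pose out of reach is approached as far as the arm can. A call is refused whole if a number of a shift passes 0.05 or a number of a turn 0.15, either way. A call with a gripper value outside its range is refused whole. The fingers move at their own pace and stop on an object; "grip_force" is the grip in N (left out, the last holds). Time passes only in rows, so rows that do not move let the fingers close. It gives the time, the measured TCP pose, the force and the opening at its end, in the units of the state.
- r.get_state(): the state, without advancing time (a new reading comes with each control period).
- snapshot(name): name is "side" or "top"; returns a dict with "color" (480x640x3 uint8, red, green, blue), "fx", "fy", "cx", "cy" (pixels), "world_to_cam" (4x4, takes a point from world to camera coordinates). Camera axes: x right, y up, looking along -z (the intrinsics and any distortion apply to the point x, -y, -z); pixel columns grow to the right and rows downward; lengths in m; the calibration is good to about 2 mm. A picture is of the moment at which its call begins. There is no depth.
- r.finish_job(): hands the job in, once; it reports no verdict.
The state is a dict: "clock": time; "q": joint angles; "qd": joint speeds; "joint_torque": joint torques, N m; "tool_pos": TCP position; "eef_rot": TCP orientation; "contact_force": force on the tool from outside, world axes, zero at the start; "moment": the same for the moment, N m; "opening": opening from 0.0 (shut) to 1.0 (fully open).
Only numpy, scipy, OpenCV 4.12 (cv2) and the standard library are available. Lean on these libraries where they do the work, as an engineer would, in place of code of your own. Each camera call takes 0.05 s, during which the arm holds its last target. There are 200 camera calls.

## Working session

There is one attempt and no reset: what is moved stays moved. The work goes in short steps, Python scripts to look and compute and a tool call to move; the robot and the scene stay as the last step left them, time stands still between calls to the robot, and variables do not carry over. Pictures are saved under pics/ and viewed, on a budget of 14 in all, crops included, one or two more only if the job needs it, and the job is handed in when it is done.

Besides the shell and the picture viewer there is one more tool, called after "Emit:" by a JSON object that holds its "name" and its "arguments", one argument or row to a line. drive_tool: Moves the arm, as the interface text tells. Its arguments: {"type":"object","properties":{"commands":{"type":"array","items":{"type":"object","properties":{"wx":{"type":"number"},"wy":{"type":"number"},"wz":{"type":"number"},"dx":{"type":"number"},"dy":{"type":"number"},"dz":{"type":"number"},"claw":{"type":"number"}}}},"grip_force":{"type":"number"}},"required":["commands"]}

```bash
ls; mkdir -p pics; cat > h.py <<'E'
import numpy as np, cv2
from plant import r, snapshot
def snap(n,f):
    s=snapshot(n); cv2.imwrite(f'pics/{f}.png',s['color'][:,:,::-1]); np.save(f'pics/{f}.npy',dict(s),allow_pickle=True); return s
def load(f): return np.load(f'pics/{f}.npy',allow_pickle=True).item()
def ray(s,u,v):
    M=np.array(s['world_to_cam']); R=M[:3,:3]; t=M[:3,3]
    d=R.T@np.array([(u-s['cx'])/s['fx'],-(v-s['cy'])/s['fy'],-1]); return -R.T@t,d
def at(s,u,v,z):
    o,d=ray(s,u,v); return (o+d*(z-o[2])/d[2]).round(4)
def pix(s,p):
    M=np.array(s['world_to_cam']); c=M[:3,:3]@np.array(p)+M[:3,3]
    return (s['cx']+s['fx']*c[0]/-c[2], s['cy']+s['fy']*(-c[1])/-c[2])
def crop(f,x0,y0,x1,y1,k,out):
    im=cv2.imread(f'pics/{f}.png')[y0:y1,x0:x1]; cv2.imwrite(f'pics/{out}.png',cv2.resize(im,None,fx=k,fy=k,interpolation=cv2.INTER_CUBIC))
E
python3 - <<'E'
from h import *
a=snap('top','t0'); b=snap('side','s0')
for s in(a,b): print({k:v for k,v in s.items() if k!='color'})
st=r.get_state(); print(st)
E
```

```text
pics
{'fx': 575.9485879784205, 'fy': 575.9485879784205, 'cx': 320.3347130409059, 'cy': 239.32855848464484, 'world_to_cam': array([[ 0.00591676, -0.99991835,  0.01132597,  0.09835888],
       [ 0.98579277,  0.00773369,  0.16778798, -0.55105084],
       [-0.16786187,  0.0101723 ,  0.98575804, -1.82491723],
       [ 0.        ,  0.        ,  0.        ,  1.        ]])}
{'fx': 540.756693583039, 'fy': 540.756693583039, 'cx': 310.2705115011386, 'cy': 238.92362586867665, 'world_to_cam': array([[ 0.96782499, -0.25104948, -0.01699852, -0.51149326],
       [ 0.10709365,  0.34984319,  0.9306668 , -0.17036226],
       [-0.2276966 , -0.90254302,  0.36547279, -1.12529823],
       [ 0.        ,  0.        ,  0.        ,  1.        ]])}
{'clock': 0.1, 'q': array([-1.27621457,  0.68989868, -0.19451872,  1.56616382,  0.15731331,
        0.9024957 , -0.21510467]), 'qd': array([-6.08088151e-04, -1.53176416e-03, -8.67048585e-04, -1.67510543e-03,
       -8.69277840e-05, -2.26876279e-04,  1.83076664e-03]), 'joint_torque': array([-3.51877774e-03, -5.28504074e+01, -1.27141111e+00, -1.53838670e+01,
       -5.24824520e-02,  1.94377950e-03,  3.47043704e-05]), 'tool_pos': array([0.16105873, 0.60336454, 0.24901139]), 'eef_rot': array([ 1.29987230e-01,  9.91515356e-01, -7.85950066e-04, -4.12903658e-05]), 'contact_force': array([-0.27766891, -0.49243956,  1.681586  ]), 'moment': array([-0.00125786,  0.01992742, -0.01517008]), 'opening': 0.9999086070974857}
```

View pics/t0.png

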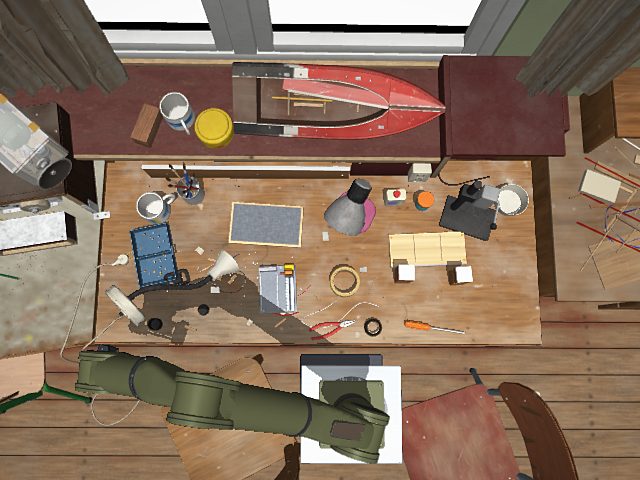

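View pics/s0.png

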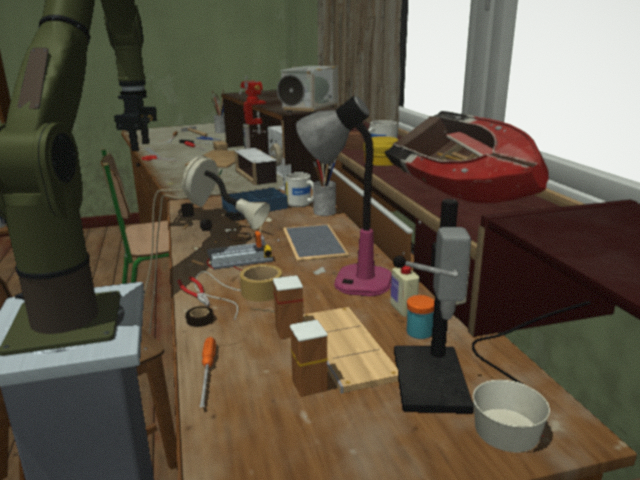

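The scene has two blocks. In the top view red is at about (405,272) and yellow at about (463,274), both in front of the bed. The gauge is at (278,288) and the board at (265,224). I'll enlarge the gauge, board and bed.

```bash
python3 - <<'E'
from h import *
im=cv2.imread('pics/t0.png')
a=cv2.resize(im[195:320,220:310],None,fx=4.4,fy=4.4,interpolation=cv2.INTER_CUBIC)
b=cv2.resize(im[215:295,380:480],None,fx=4,fy=4,interpolation=cv2.INTER_CUBIC)
o=np.zeros((550,800,3),np.uint8);o[:550,:396]=a[:550];o[:320,400:800]=b;
for x in range(0,396,44): o[:6,x]=255
cv2.imwrite('pics/c1.png',o)
E
```

```text
(no output)
```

View pics/c1.png

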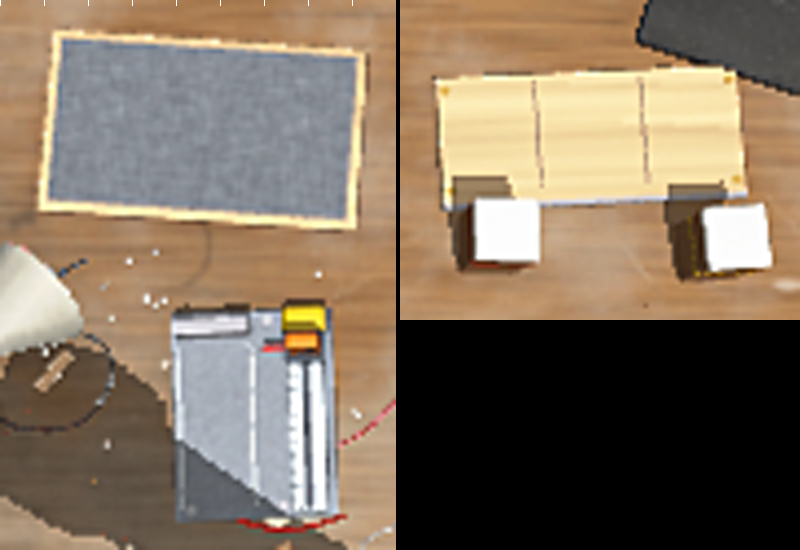

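```bash
python3 - <<'E'
from h import *
s=load('t0'); print('cam',ray(s,0,0)[0])
A=lambda x,y,z:at(s,220+x/4.4,195+y/4.4,z)
B=lambda x,y,z:at(s,380+(x-400)/4,215+y/4,z)
for n,p in dict(lineLtop=(179,350,.01),lineLbot=(180,512,.01),lineRtop=(251,345,.01),lineRbot=(255,507,.01),
 stopTL=(173,313,.044),stopTR=(249,307,.044),stopNL=(174,323,.044),stopNR=(249,320,.044),plateTL=(171,309,.01),plateTR=(333,309,.01),plateBR=(338,515,.01),plateBL=(177,520,.01),
 tabT_L=(285,334,.078),tabT_R=(319,334,.078),railBL=(290,512,.03),railBR=(326,510,.03),ptr=(264,348,.036),
 bTL=(54,32,.008),bTR=(364,52,.008),bBR=(354,228,.008),bBL=(40,210,.008)).items(): print(n,A(*p))
for n,p in dict(bedTL=(435,79,.014),bedTR=(736,68,.014),bedNR=(746,192,.014),bedNL=(446,204,.014),
 r1=(474,199,.11),r2=(538,198,.11),r3=(540,263,.11),r4=(474,262,.11),y1=(701,207,.11),y2=(764,203,.11),y3=(771,267,.11),y4=(706,271,.11)).items(): print(n,B(*p))
b=load('s0')
print('tape',at(s,345,280,.048),'can',at(s,397,195,.1),'jar',at(s,425,200,.07),'lamp', at(s,365,212,0),'tip',at(s,222,262,.1))
E
```

```text
cam [0.23630594 0.12117611 1.89027253]
lineLtop [0.438  0.2964 0.01  ]
lineLbot [0.3183 0.2929 0.01  ]
lineRtop [0.4421 0.2429 0.01  ]
lineRbot [0.3223 0.2378 0.01  ]
stopTL [0.4615 0.2982 0.044 ]
stopTR [0.4664 0.2427 0.044 ]
stopNL [0.4542 0.2973 0.044 ]
stopNR [0.4568 0.2425 0.044 ]
plateTL [0.4687 0.3031 0.01  ]
plateTR [0.4696 0.1823 0.01  ]
plateBR [0.3169 0.1766 0.01  ]
plateBL [0.3124 0.2949 0.01  ]
tabT_L [0.4428 0.2143 0.078 ]
tabT_R [0.443  0.1899 0.078 ]
railBL [0.3179 0.211  0.03  ]
railBR [0.3196 0.1848 0.03  ]
ptr [0.4371 0.2317 0.036 ]
bTL [0.6803 0.3972 0.008 ]
bTR [0.6667 0.1613 0.008 ]
bBR [0.5312 0.1673 0.008 ]
bBL [0.5431 0.4033 0.008 ]
bedTL [ 0.573  -0.1248  0.014 ]
bedTR [ 0.5842 -0.3752  0.014 ]
bedNR [ 0.4806 -0.3798  0.014 ]
bedNL [ 0.4688 -0.1324  0.014 ]
r1 [ 0.461  -0.1413  0.11  ]
r2 [ 0.4621 -0.1913  0.11  ]
r3 [ 0.4114 -0.1918  0.11  ]
r4 [ 0.4118 -0.1405  0.11  ]
y1 [ 0.456  -0.3185  0.11  ]
y2 [ 0.4595 -0.3679  0.11  ]
y3 [ 0.4095 -0.3714  0.11  ]
y4 [ 0.4061 -0.3207  0.11  ]
tape [0.4183 0.0223 0.048 ] can [ 0.687  -0.1418  0.1   ] jar [ 0.6786 -0.2371  0.07  ] lamp [ 0.6525 -0.0478  0.    ] tip [0.4669 0.4097 0.1   ]
```

Emit:
{"name": "drive_tool", "arguments": {
  "commands": [
    {"wz": -0.13},
    {"wz": -0.13},
    {"dx": -0.018,"dy": -0.042},
    {"dx": -0.018,"dy": -0.042},
    {"dx": -0.018,"dy": -0.042},
    {"dx": -0.018,"dy": -0.042},
    {"dx": -0.018,"dy": -0.042,"claw": 0},
    {"dx": -0.018,"dy": -0.042,"claw": 0},
    {"dx": -0.018,"dy": -0.042,"claw": 0},
    {"dx": -0.018,"dy": -0.042,"claw": 0},
    {"dx": -0.018,"dy": -0.042,"claw": 0},
    {"dx": -0.018,"dy": -0.042,"claw": 0}
  ]
}}

```text
validation failed for argument at $.co...
```

Emit:
{"name": "drive_tool", "arguments": {
  "commands": [
    {"dx": 0,"dy": 0,"dz": 0,"wx": 0,"wy": 0,"wz": -0.13,"claw": 1}
  ]
}}

```text
clock: 0.2
tool_pos: [0.1609, 0.6035, 0.2492]
eef_rot: [0.064, 0.998, -0.001, 0.0]
contact_force: [0.1, 0.4, -0.1]
opening: 0.999
```

Emit:
{"name": "drive_tool", "arguments": {
  "commands": [
    {"wz": -0.13}
  ]
}}

```text
validation failed for argument at $.co...
```

Emit:
{"name": "drive_tool", "arguments": {
  "commands": [
    {"dx": 0,"dy": 0,"dz": 0,"wx": 0,"wy": 0,"wz": -0.13,"claw": 0},
    {"dx": -0.018,"dy": -0.042,"dz": 0,"wx": 0,"wy": 0,"wz": 0,"claw": 0},
    {"dx": -0.018,"dy": -0.042,"dz": 0,"wx": 0,"wy": 0,"wz": 0,"claw": 0},
    {"dx": -0.018,"dy": -0.042,"dz": 0,"wx": 0,"wy": 0,"wz": 0,"claw": 0},
    {"dx": -0.018,"dy": -0.042,"dz": 0,"wx": 0,"wy": 0,"wz": 0,"claw": 0},
    {"dx": -0.018,"dy": -0.042,"dz": 0,"wx": 0,"wy": 0,"wz": 0,"claw": 0},
    {"dx": -0.018,"dy": -0.042,"dz": 0,"wx": 0,"wy": 0,"wz": 0,"claw": 0},
    {"dx": -0.018,"dy": -0.042,"dz": 0,"wx": 0,"wy": 0,"wz": 0,"claw": 0},
    {"dx": -0.018,"dy": -0.042,"dz": 0,"wx": 0,"wy": 0,"wz": 0,"claw": 0},
    {"dx": -0.018,"dy": -0.042,"dz": 0,"wx": 0,"wy": 0,"wz": 0,"claw": 0},
    {"dx": -0.018,"dy": -0.042,"dz": 0,"wx": 0,"wy": 0,"wz": 0,"claw": 0},
    {"dx": -0.018,"dy": -0.042,"dz": 0,"wx": 0,"wy": 0,"wz": 0,"claw": 0}
  ]
}}

```text
clock: 1.4
tool_pos: [0.3591, 0.14, 0.2497]
eef_rot: [0.0, 1.0, 0.0, -0.0]
contact_force: [0.5, -0.0, 0.4]
opening: 0.003
```

Emit:
{"name": "drive_tool", "arguments": {
  "commands": [
    {"dx": -0.002,"dy": -0.044,"claw": 0},
    {"dx": -0.002,"dy": -0.044,"claw": 0},
    {"dx": -0.002,"dy": -0.044,"claw": 0},
    {"dx": -0.002,"dy": -0.044,"claw": 0},
    {"dx": -0.002,"dy": -0.044,"claw": 0},
    {"dx": -0.002,"dy": -0.044,"claw": 0},
    {"dx": -0.002,"dy": -0.042,"claw": 0}
  ]
}}

```text
validation failed for argument at $.co...
```

Emit:
{"name": "drive_tool", "arguments": {
  "commands": [
    {"dx": -0.002,"dy": -0.044,"dz": 0,"wx": 0,"wy": 0,"wz": 0,"claw": 0},
    {"dx": -0.002,"dy": -0.044,"dz": 0,"wx": 0,"wy": 0,"wz": 0,"claw": 0},
    {"dx": -0.002,"dy": -0.044,"dz": 0,"wx": 0,"wy": 0,"wz": 0,"claw": 0},
    {"dx": -0.002,"dy": -0.044,"dz": 0,"wx": 0,"wy": 0,"wz": 0,"claw": 0},
    {"dx": -0.002,"dy": -0.044,"dz": 0,"wx": 0,"wy": 0,"wz": 0,"claw": 0},
    {"dx": -0.002,"dy": -0.044,"dz": 0,"wx": 0,"wy": 0,"wz": 0,"claw": 0},
    {"dx": -0.002,"dy": -0.042,"dz": 0,"wx": 0,"wy": 0,"wz": 0,"claw": 0},
    {"dx": 0,"dy": 0,"dz": 0.05,"wx": 0,"wy": 0,"wz": 0,"claw": 0},
    {"dx": 0,"dy": 0,"dz": 0.05,"wx": 0,"wy": 0,"wz": 0,"claw": 0},
    {"dx": 0,"dy": 0,"dz": 0.05,"wx": 0,"wy": 0,"wz": 0,"claw": 0},
    {"dx": 0,"dy": 0,"dz": 0.004,"wx": 0,"wy": 0,"wz": 0,"claw": 0}
  ]
}}

```text
clock: 2.5
tool_pos: [0.3693, -0.1632, 0.0902]
eef_rot: [-0.0, 1.0, 0.001, -0.006]
contact_force: [0.3, 0.5, 0.3]
opening: 0.002
```

Emit:
{"name": "drive_tool", "arguments": {
  "commands": [
    {"dx": -0.013,"dy": -0.001,"dz": -0.004,"wx": 0,"wy": 0,"wz": 0,"claw": 0},
    {"dx": -0.012,"dy": -0.001,"dz": 0,"wx": 0,"wy": 0,"wz": 0,"claw": 0},
    {"dx": -0.006,"dy": 0,"dz": 0,"wx": 0,"wy": 0,"wz": 0,"claw": 0},
    {"dx": -0.006,"dy": 0,"dz": 0,"wx": 0,"wy": 0,"wz": 0,"claw": 0},
    {"dx": -0.006,"dy": 0,"dz": 0,"wx": 0,"wy": 0,"wz": 0,"claw": 0},
    {"dx": -0.006,"dy": 0,"dz": 0,"wx": 0,"wy": 0,"wz": 0,"claw": 0},
    {"dx": -0.006,"dy": 0,"dz": 0,"wx": 0,"wy": 0,"wz": 0,"claw": 0},
    {"dx": -0.006,"dy": 0,"dz": 0,"wx": 0,"wy": 0,"wz": 0,"claw": 0},
    {"dx": -0.006,"dy": 0,"dz": 0,"wx": 0,"wy": 0,"wz": 0,"claw": 0},
    {"dx": -0.006,"dy": 0,"dz": 0,"wx": 0,"wy": 0,"wz": 0,"claw": 0},
    {"dx": -0.006,"dy": 0,"dz": 0,"wx": 0,"wy": 0,"wz": 0,"claw": 0},
    {"dx": -0.006,"dy": 0,"dz": 0,"wx": 0,"wy": 0,"wz": 0,"claw": 0}
  ]
}}

```text
clock: 3.7
tool_pos: [0.4582, -0.1662, 0.0996]
eef_rot: [0.0, 1.0, 0.0, 0.0]
contact_force: [0.8, 0.5, -0.6]
opening: 0.004
```

Emit:
{"name": "drive_tool", "arguments": {
  "commands": [
    {"dx": 0.045,"dy": 0,"dz": 0,"wx": 0,"wy": 0,"wz": 0,"claw": 0},
    {"dx": 0.044,"dy": -0.01,"dz": 0,"wx": 0,"wy": 0,"wz": 0,"claw": 0},
    {"dx": 0,"dy": -0.044,"dz": 0,"wx": 0,"wy": 0,"wz": 0,"claw": 0},
    {"dx": 0,"dy": -0.044,"dz": 0,"wx": 0,"wy": 0,"wz": 0,"claw": 0},
    {"dx": 0,"dy": -0.044,"dz": 0,"wx": 0,"wy": 0,"wz": 0,"claw": 0},
    {"dx": 0,"dy": -0.04,"dz": 0,"wx": 0,"wy": 0,"wz": 0,"claw": 0},
    {"dx": 0,"dy": 0,"dz": 0,"wx": 0,"wy": 0,"wz": -0.05,"claw": 0},
    {"dx": 0,"dy": 0,"dz": 0,"wx": 0,"wy": 0,"wz": 0,"claw": 0}
  ]
}}

```text
clock: 4.5
tool_pos: [0.3681, -0.3497, 0.0995]
eef_rot: [-0.023, 1.0, -0.0, 0.0]
contact_force: [0.1, 0.8, -0.5]
opening: 0.007
```

```bash
python3 - <<'E'
from h import *
snap('side','s1'); snap('top','t1')
im=cv2.imread('pics/s1.png');a=cv2.resize(im[230:430,240:440],None,fx=2,fy=2)
b=cv2.resize(cv2.imread('pics/t1.png')[215:295,380:480],None,fx=4,fy=4)
o=np.zeros((400,800,3),np.uint8);o[:,:400]=a;o[:320,400:]=b;cv2.imwrite('pics/c2.png',o)
print(r.get_state()['tool_pos'],r.get_state()['eef_rot'])
E
```

```text
[ 0.36857553 -0.34739279  0.09955784] [-2.45600686e-02  9.99698195e-01  5.66583870e-04 -3.59896791e-05]
```

View pics/c2.png

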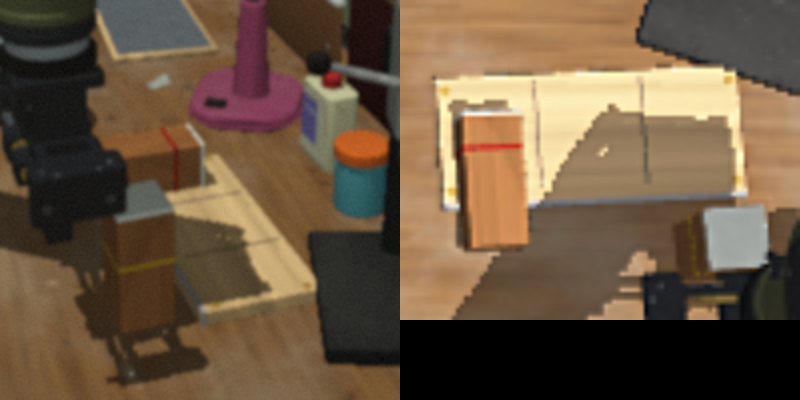

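Red lies flat on the bed, white end away from the robot. Next is the yellow block.

Emit:
{"name": "drive_tool", "arguments": {
  "commands": [
    {"dx": -0.013,"dy": 0,"dz": 0,"wx": 0,"wy": 0,"wz": 0,"claw": 0},
    {"dx": -0.01,"dy": 0,"dz": 0,"wx": 0,"wy": 0,"wz": 0,"claw": 0},
    {"dx": -0.007,"dy": 0,"dz": 0,"wx": 0,"wy": 0,"wz": 0,"claw": 0},
    {"dx": -0.007,"dy": 0,"dz": 0,"wx": 0,"wy": 0,"wz": 0,"claw": 0},
    {"dx": -0.007,"dy": 0,"dz": 0,"wx": 0,"wy": 0,"wz": 0,"claw": 0},
    {"dx": -0.007,"dy": 0,"dz": 0,"wx": 0,"wy": 0,"wz": 0,"claw": 0},
    {"dx": -0.007,"dy": 0,"dz": 0,"wx": 0,"wy": 0,"wz": 0,"claw": 0},
    {"dx": -0.007,"dy": 0,"dz": 0,"wx": 0,"wy": 0,"wz": 0,"claw": 0},
    {"dx": -0.007,"dy": 0,"dz": 0,"wx": 0,"wy": 0,"wz": 0,"claw": 0},
    {"dx": -0.007,"dy": 0,"dz": 0,"wx": 0,"wy": 0,"wz": 0,"claw": 0},
    {"dx": -0.007,"dy": 0,"dz": 0,"wx": 0,"wy": 0,"wz": 0,"claw": 0},
    {"dx": -0.007,"dy": 0,"dz": 0,"wx": 0,"wy": 0,"wz": 0,"claw": 0}
  ]
}}

```text
clock: 5.8
tool_pos: [0.4619, -0.3437, 0.0997]
eef_rot: [-0.025, 1.0, 0.0, 0.0]
contact_force: [-0.5, -0.8, 0.4]
opening: 0.003
```

Emit:
{"name": "drive_tool", "arguments": {
  "commands": [
    {"dx": -0.006,"dy": 0,"dz": 0,"wx": 0,"wy": 0,"wz": 0,"claw": 0},
    {"dx": 0,"dy": 0,"dz": 0,"wx": 0,"wy": 0,"wz": 0,"claw": 0},
    {"dx": 0.02,"dy": 0,"dz": -0.04,"wx": 0,"wy": 0,"wz": 0,"claw": 1},
    {"dx": 0.04,"dy": 0,"dz": -0.04,"wx": 0,"wy": 0,"wz": 0,"claw": 1},
    {"dx": 0.04,"dy": 0,"dz": 0,"wx": 0,"wy": 0,"wz": 0,"claw": 1}
  ]
}}

```text
clock: 6.3
tool_pos: [0.3741, -0.3491, 0.1785]
eef_rot: [-0.025, 1.0, -0.002, 0.003]
contact_force: [-1.0, -1.3, -0.6]
opening: 0.258
```

```bash
python3 - <<'E'
from h import *
snap('side','s2'); snap('top','t2')
im=cv2.imread('pics/s2.png');a=cv2.resize(im[230:430,240:440],None,fx=2,fy=2)
b=cv2.resize(cv2.imread('pics/t2.png')[215:295,380:480],None,fx=4,fy=4)
o=np.zeros((400,800,3),np.uint8);o[:,:400]=a;o[:320,400:]=b;cv2.imwrite('pics/c3.png',o)
print(r.get_state()['tool_pos'],r.get_state()['eef_rot'])
E
```

```text
[ 0.36490795 -0.34923917  0.17543078] [-2.18178586e-02  9.99754720e-01 -2.91030597e-04 -3.79429386e-03]
```

View pics/c3.png

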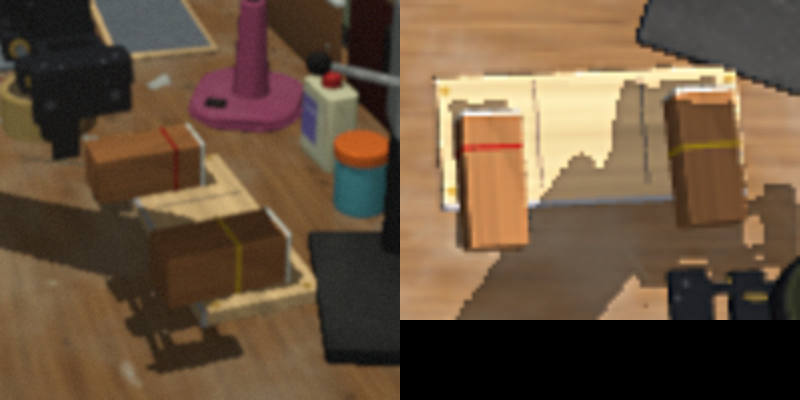

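```bash
python3 - <<'E'
from h import *
s=load('t2')
B=lambda x,y,z:at(s,380+(x-400)/4,215+y/4,z)
for n,c in dict(red=[(461,111),(523,110),(528,246),(467,249)],yel=[(668,91),(731,87),(744,221),(681,227)]).items():
    P=np.array([B(*p,.062) for p in c]); print(n,P[:,:2].tolist(),'mid',P.mean(0)); d=(P[0]+P[1]-P[2]-P[3])/2; print('len',np.hypot(d[0],d[1]),'yaw',np.arctan2(d[1],d[0]),'w',np.linalg.norm(P[0]-P[1]),np.linalg.norm(P[2]-P[3]))
E
```

```text
red [[0.5383, -0.1391], [0.5396, -0.1892], [0.4296, -0.1909], [0.4269, -0.1421]] mid [ 0.4836   -0.165325  0.062   ]
len 0.11072494073152629 yaw 0.02122535759126568 w 0.05011686342938872 0.04887463554851328
yel [[0.556, -0.3068], [0.5597, -0.3579], [0.4509, -0.3645], [0.4457, -0.3138]] mid [ 0.503075 -0.33575   0.062   ]
len 0.10976084228904215 yaw 0.061992576786942984 w 0.05123377792043055 0.05096596903817289
```

Emit:
{"name": "drive_tool", "arguments": {
  "commands": [
    {"dx": 0,"dy": 0,"dz": 0,"wx": 0,"wy": 0,"wz": 0.026,"claw": 1},
    {"dx": -0.02,"dy": 0.036,"dz": 0,"wx": 0,"wy": 0,"wz": 0,"claw": 1},
    {"dx": -0.022,"dy": 0.036,"dz": 0,"wx": 0,"wy": 0,"wz": 0,"claw": 1},
    {"dx": -0.022,"dy": 0.036,"dz": 0,"wx": 0,"wy": 0,"wz": 0,"claw": 1},
    {"dx": -0.022,"dy": 0.036,"dz": 0,"wx": 0,"wy": 0,"wz": 0,"claw": 1},
    {"dx": -0.022,"dy": 0.037,"dz": 0,"wx": 0,"wy": 0,"wz": 0,"claw": 1},
    {"dx": 0,"dy": 0,"dz": 0.045,"wx": 0,"wy": 0,"wz": 0,"claw": 1},
    {"dx": 0,"dy": 0,"dz": 0,"wx": 0,"wy": 0,"wz": 0,"claw": 1},
    {"dx": 0,"dy": 0,"dz": 0,"wx": 0,"wy": 0,"wz": 0,"claw": 1}
  ]
}}

```text
clock: 7.3
tool_pos: [0.4754, -0.1646, 0.1296]
eef_rot: [-0.012, 1.0, 0.0, -0.001]
contact_force: [0.2, 0.8, 0.6]
opening: 1.003
```

Emit:
{"name": "drive_tool", "arguments": {
  "commands": [
    {"dx": 0.006,"dy": -0.001,"dz": 0.03,"wx": 0,"wy": 0,"wz": 0,"claw": 1},
    {"dx": 0,"dy": 0,"dz": 0.03,"wx": 0,"wy": 0,"wz": 0,"claw": 1},
    {"dx": 0,"dy": 0,"dz": 0.025,"wx": 0,"wy": 0,"wz": 0,"claw": 1},
    {"dx": 0,"dy": 0,"dz": 0.008,"wx": 0,"wy": 0,"wz": 0,"claw": 1},
    {"dx": 0,"dy": 0,"dz": 0,"wx": 0,"wy": 0,"wz": 0,"claw": 0},
    {"dx": 0,"dy": 0,"dz": 0,"wx": 0,"wy": 0,"wz": 0,"claw": 0},
    {"dx": 0,"dy": 0,"dz": 0,"wx": 0,"wy": 0,"wz": 0,"claw": 0},
    {"dx": 0,"dy": 0,"dz": 0,"wx": 0,"wy": 0,"wz": 0,"claw": 0},
    {"dx": 0,"dy": 0,"dz": 0,"wx": 0,"wy": 0,"wz": 0,"claw": 0}
  ],
  "grip_force": 35
}}

```text
clock: 8.2
tool_pos: [0.4702, -0.166, 0.0377]
eef_rot: [-0.011, 1.0, -0.0, 0.001]
contact_force: [0.7, -1.0, 0.0]
opening: 0.571
```

Emit:
{"name": "drive_tool", "arguments": {
  "commands": [
    {"dx": 0,"dy": 0,"dz": 0,"wx": 0,"wy": 0,"wz": 0,"claw": 0},
    {"dx": 0,"dy": 0,"dz": -0.03,"wx": 0,"wy": 0,"wz": 0,"claw": 0},
    {"dx": 0.02,"dy": 0,"dz": -0.04,"wx": 0,"wy": 0,"wz": -0.015,"claw": 0},
    {"dx": 0.03,"dy": 0,"dz": -0.045,"wx": 0,"wy": 0,"wz": 0,"claw": 0},
    {"dx": 0.025,"dy": 0.02,"dz": -0.02,"wx": 0,"wy": 0,"wz": 0,"claw": 0},
    {"dx": 0.002,"dy": 0.04,"dz": 0,"wx": 0,"wy": 0,"wz": 0,"claw": 0},
    {"dx": 0.002,"dy": 0.043,"dz": 0,"wx": 0,"wy": 0,"wz": 0,"claw": 0},
    {"dx": 0.002,"dy": 0.043,"dz": 0,"wx": 0,"wy": 0,"wz": 0,"claw": 0},
    {"dx": 0.002,"dy": 0.043,"dz": 0,"wx": 0,"wy": 0,"wz": 0,"claw": 0},
    {"dx": 0.002,"dy": 0.043,"dz": 0,"wx": 0,"wy": 0,"wz": 0,"claw": 0},
    {"dx": 0.002,"dy": 0.043,"dz": 0,"wx": 0,"wy": 0,"wz": 0,"claw": 0},
    {"dx": 0.002,"dy": 0.043,"dz": 0,"wx": 0,"wy": 0,"wz": 0,"claw": 0}
  ]
}}

```text
clock: 9.4
tool_pos: [0.3702, 0.1506, 0.1685]
eef_rot: [-0.019, 1.0, -0.0, -0.0]
contact_force: [1.0, 0.4, -3.2]
opening: 0.543
```

Emit:
{"name": "drive_tool", "arguments": {
  "commands": [
    {"dx": 0.003,"dy": 0.039,"dz": 0,"wx": 0,"wy": 0,"wz": 0,"claw": 0},
    {"dx": 0.003,"dy": 0.039,"dz": 0,"wx": 0,"wy": 0,"wz": 0,"claw": 0},
    {"dx": 0.003,"dy": 0.038,"dz": 0,"wx": 0,"wy": 0,"wz": 0,"claw": 0},
    {"dx": 0,"dy": 0,"dz": 0.04,"wx": 0,"wy": 0,"wz": 0,"claw": 0},
    {"dx": 0,"dy": 0,"dz": 0.04,"wx": 0,"wy": 0,"wz": 0,"claw": 0},
    {"dx": 0,"dy": 0,"dz": 0.03,"wx": 0,"wy": 0,"wz": 0,"claw": 0},
    {"dx": 0,"dy": 0,"dz": 0.01,"wx": 0,"wy": 0,"wz": 0,"claw": 0},
    {"dx": 0,"dy": 0,"dz": 0,"wx": 0,"wy": 0,"wz": 0,"claw": 0}
  ]
}}

```text
clock: 10.2
tool_pos: [0.3572, 0.2645, 0.0477]
eef_rot: [-0.02, 1.0, -0.002, -0.002]
contact_force: [0.5, 0.3, -3.7]
opening: 0.543
```

```bash
python3 - <<'E'
from h import *
snap('side','s3'); snap('top','t3')
a=cv2.resize(cv2.imread('pics/s3.png')[160:320,160:300],None,fx=3,fy=3)
b=cv2.resize(cv2.imread('pics/t3.png')[240:340,230:310],None,fx=4.4,fy=4.4)
o=np.zeros((480,800,3),np.uint8);o[:480,:420]=a;o[:440,425:425+352]=b;cv2.imwrite('pics/c4.png',o)
st=r.get_state();print(st['tool_pos'],st['eef_rot'],st['contact_force'])
E
```

```text
[0.35814373 0.26523379 0.04940743] [-1.92450007e-02  9.99814554e-01 -2.07200989e-04 -6.67044526e-04] [-0.27480969  0.39667549 -3.18066764]
```

View pics/c4.png

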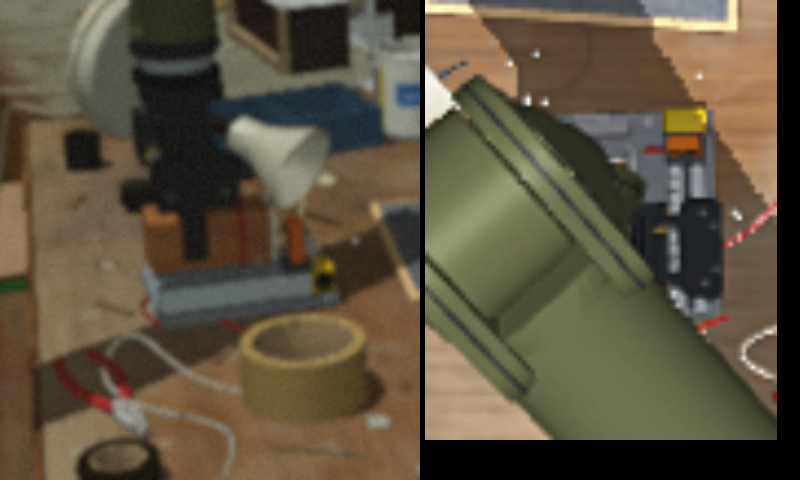

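Emit:
{"name": "drive_tool", "arguments": {
  "commands": [
    {"dx": 0,"dy": 0.001,"dz": 0.01,"wx": 0,"wy": 0,"wz": 0,"claw": 0},
    {"dx": -0.005,"dy": 0,"dz": 0.003,"wx": 0,"wy": 0,"wz": 0,"claw": 0},
    {"dx": -0.005,"dy": 0,"dz": 0.001,"wx": 0,"wy": 0,"wz": 0,"claw": 0},
    {"dx": -0.004,"dy": 0,"dz": 0,"wx": 0,"wy": 0,"wz": 0,"claw": 0},
    {"dx": -0.003,"dy": 0,"dz": 0,"wx": 0,"wy": 0,"wz": 0,"claw": 0},
    {"dx": 0,"dy": 0,"dz": 0,"wx": 0,"wy": 0,"wz": 0,"claw": 0}
  ]
}}

```text
clock: 10.9
tool_pos: [0.3771, 0.2673, 0.0384]
eef_rot: [-0.019, 1.0, -0.001, -0.001]
contact_force: [-0.7, -1.1, -3.7]
opening: 0.541
```

Emit:
{"name": "drive_tool", "arguments": {
  "commands": [
    {"dx": -0.002,"dy": 0,"dz": 0.002,"wx": 0,"wy": 0,"wz": 0,"claw": 0},
    {"dx": -0.002,"dy": 0,"dz": 0.001,"wx": 0,"wy": 0,"wz": 0,"claw": 0},
    {"dx": 0,"dy": 0,"dz": 0,"wx": 0,"wy": 0,"wz": 0,"claw": 0}
  ]
}}

```text
clock: 11.2
tool_pos: [0.3779, 0.2669, 0.0348]
eef_rot: [-0.02, 1.0, -0.002, -0.004]
contact_force: [-4.9, 0.0, -1.4]
opening: 0.542
```

Emit:
{"name": "drive_tool", "arguments": {
  "commands": [
    {"dx": -0.001,"dy": 0,"dz": 0.001,"wx": 0,"wy": 0,"wz": 0,"claw": 0},
    {"dx": 0,"dy": 0,"dz": 0,"wx": 0,"wy": 0,"wz": 0,"claw": 0}
  ]
}}

```text
clock: 11.4
tool_pos: [0.3779, 0.2668, 0.0338]
eef_rot: [-0.02, 1.0, -0.002, -0.004]
contact_force: [-7.7, 0.7, 0.8]
opening: 0.54
```

Emit:
{"name": "drive_tool", "arguments": {
  "commands": [
    {"dx": 0,"dy": 0,"dz": 0,"wx": 0,"wy": 0,"wz": 0,"claw": 0.64},
    {"dx": 0,"dy": 0,"dz": 0,"wx": 0,"wy": 0,"wz": 0,"claw": 0.64},
    {"dx": 0,"dy": 0,"dz": 0,"wx": 0,"wy": 0,"wz": 0,"claw": 0.64},
    {"dx": 0,"dy": 0,"dz": -0.03,"wx": 0,"wy": 0,"wz": 0,"claw": 0.64},
    {"dx": 0,"dy": 0,"dz": -0.04,"wx": 0,"wy": 0,"wz": 0,"claw": 0.5},
    {"dx": 0,"dy": -0.02,"dz": -0.04,"wx": 0,"wy": 0,"wz": 0,"claw": 0.45},
    {"dx": 0,"dy": -0.04,"dz": 0,"wx": 0,"wy": 0,"wz": 0,"claw": 0.45},
    {"dx": 0,"dy": -0.04,"dz": 0,"wx": 0,"wy": 0,"wz": 0,"claw": 0.45},
    {"dx": 0,"dy": -0.04,"dz": 0,"wx": 0,"wy": 0,"wz": 0,"claw": 0.45},
    {"dx": 0,"dy": -0.04,"dz": 0,"wx": 0,"wy": 0,"wz": 0,"claw": 0.45}
  ]
}}

```text
clock: 12.4
tool_pos: [0.389, 0.0863, 0.1449]
eef_rot: [-0.019, 1.0, -0.001, -0.001]
contact_force: [1.4, -0.0, -0.5]
opening: 0.453
```

```bash
python3 - <<'E'
from h import *
snap('side','s4'); snap('top','t4')
a=cv2.resize(cv2.imread('pics/s4.png')[210:290,190:290],None,fx=4,fy=4)
b=cv2.resize(cv2.imread('pics/t4.png')[250:330,250:310],None,fx=6,fy=6)
o=np.zeros((480,800,3),np.uint8);o[:320,:400]=a;o[:480,425:425+360]=b;cv2.imwrite('pics/c5.png',o)
st=r.get_state();print(st['tool_pos'],st['eef_rot'],st['contact_force'],st['q'],st['opening'])
E
```

```text
[0.38783726 0.08119333 0.14458188] [-0.01429566  0.99988487 -0.00428265 -0.0027455 ] [-0.81755204  0.19301432  0.05438481] [-0.12690774  0.64662043 -0.31567305  2.31835582  0.75820375  0.28442774
  0.47814511] 0.45013277964945736
```

View pics/c5.png

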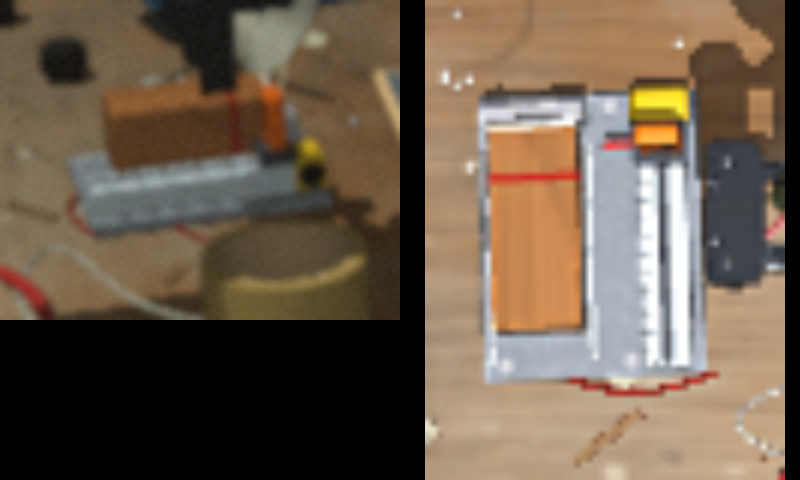

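Emit:
{"name": "drive_tool", "arguments": {
  "commands": [
    {"dx": 0,"dy": 0,"dz": 0,"wx": 0,"wy": 0,"wz": -0.14,"claw": 0.45},
    {"dx": 0,"dy": 0,"dz": 0,"wx": 0,"wy": 0,"wz": -0.14,"claw": 0.45},
    {"dx": 0,"dy": 0,"dz": 0,"wx": 0,"wy": 0,"wz": -0.14,"claw": 0.45},
    {"dx": 0,"dy": 0,"dz": 0,"wx": 0,"wy": 0,"wz": -0.14,"claw": 0.45},
    {"dx": 0,"dy": 0,"dz": 0,"wx": 0,"wy": 0,"wz": -0.14,"claw": 0.45},
    {"dx": 0,"dy": 0,"dz": 0,"wx": 0,"wy": 0,"wz": -0.14,"claw": 0.45},
    {"dx": 0,"dy": 0,"dz": 0,"wx": 0,"wy": 0,"wz": -0.14,"claw": 0.45},
    {"dx": 0,"dy": 0,"dz": 0,"wx": 0,"wy": 0,"wz": -0.14,"claw": 0.45},
    {"dx": 0,"dy": 0,"dz": 0,"wx": 0,"wy": 0,"wz": -0.14,"claw": 0.45},
    {"dx": 0,"dy": 0,"dz": 0,"wx": 0,"wy": 0,"wz": -0.14,"claw": 0.45},
    {"dx": 0,"dy": 0,"dz": 0,"wx": 0,"wy": 0,"wz": -0.14,"claw": 0.45},
    {"dx": 0,"dy": 0,"dz": 0,"wx": 0,"wy": 0,"wz": -0.03,"claw": 0.45}
  ]
}}

```text
clock: 13.7
tool_pos: [0.3889, 0.0885, 0.1446]
eef_rot: [0.721, -0.693, -0.0, 0.002]
contact_force: [-1.5, 0.6, 0.4]
opening: 0.444
```

```bash
python3 - <<'E'
from h import *
from scipy.spatial.transform import Rotation as R
st=r.get_state();print(st['tool_pos'],st['q'].round(3),R.from_quat(st['eef_rot']).as_matrix().round(3))
s=load('t4'); A=lambda x,y,z:at(s,250+(x-425)/6,250+y/6,z)
for n,p in dict(tabL=(637,131,.078),tabR=(680,129,.078),tabNearTop=(660,133,.078),tabNearBot=(657,148,.041),housNear=(660,121,.036),blkTop=(533,126,.058),stopNear=(530,118,.044),line=(534,177,.058),foot=(540,330,.058),linL=(490,330,.01),linR=(594,330,.01),ptr=(607,145,.036)).items(): print(n,A(*p))
E
```

```text
[0.38890278 0.08852557 0.14462574] [ 0.125  0.725 -0.752  2.301  1.088  0.537  1.671] [[ 0.039 -0.999 -0.003]
 [-0.999 -0.039 -0.002]
 [ 0.002  0.003 -1.   ]]
tabL [0.4399 0.2124 0.078 ]
tabR [0.4411 0.1898 0.078 ]
tabNearTop [0.4389 0.2003 0.078 ]
tabNearBot [0.4349 0.2034 0.041 ]
housNear [0.4501 0.2023 0.036 ]
blkTop [0.4444 0.2688 0.058 ]
stopNear [0.4503 0.2717 0.044 ]
line [0.4172 0.2677 0.058 ]
foot [0.3364 0.2629 0.058 ]
linL [0.3388 0.2936 0.01  ]
linR [0.3392 0.2374 0.01  ]
ptr [0.4369 0.2306 0.036 ]
```

Emit:
{"name": "drive_tool", "arguments": {
  "commands": [
    {"dx": -0.037,"dy": -0.018,"dz": 0,"wx": 0,"wy": 0,"wz": 0.003,"claw": 0.45},
    {"dx": -0.037,"dy": -0.018,"dz": 0,"wx": 0,"wy": 0,"wz": 0,"claw": 0.45},
    {"dx": -0.037,"dy": -0.018,"dz": 0,"wx": 0,"wy": 0,"wz": 0,"claw": 0.45},
    {"dx": 0,"dy": 0,"dz": 0.03,"wx": 0,"wy": 0,"wz": 0,"claw": 0.45},
    {"dx": 0,"dy": 0,"dz": 0.02,"wx": 0,"wy": 0,"wz": 0,"claw": 0.45},
    {"dx": 0,"dy": 0,"dz": 0,"wx": 0,"wy": 0,"wz": 0,"claw": 0.45}
  ]
}}

```text
clock: 14.3
tool_pos: [0.4373, 0.2003, 0.0923]
eef_rot: [0.719, -0.695, -0.001, 0.004]
contact_force: [-0.4, -0.1, 1.1]
opening: 0.451
```

Emit:
{"name": "drive_tool", "arguments": {
  "commands": [
    {"dx": -0.001,"dy": 0,"dz": 0.02,"wx": 0,"wy": 0,"wz": 0,"claw": 0.45},
    {"dx": 0,"dy": 0,"dz": 0.014,"wx": 0,"wy": 0,"wz": 0,"claw": 0.45},
    {"dx": 0,"dy": 0,"dz": 0,"wx": 0,"wy": 0,"wz": 0,"claw": 0.3},
    {"dx": 0,"dy": 0,"dz": 0,"wx": 0,"wy": 0,"wz": 0,"claw": 0.2},
    {"dx": 0,"dy": 0,"dz": 0,"wx": 0,"wy": 0,"wz": 0,"claw": 0},
    {"dx": 0,"dy": 0,"dz": 0,"wx": 0,"wy": 0,"wz": 0,"claw": 0},
    {"dx": 0,"dy": 0,"dz": 0,"wx": 0,"wy": 0,"wz": 0,"claw": 0}
  ],
  "grip_force": 25
}}

```text
clock: 15.0
tool_pos: [0.4399, 0.2019, 0.0611]
eef_rot: [0.719, -0.695, 0.001, 0.001]
contact_force: [3.5, -1.6, 5.6]
opening: 0.133
```

```bash
cat >> h.py <<'E'
def pose(n=1):
    S=[r.get_state() for _ in range(n)]; s=S[-1]
    print('t',s['clock'],'p',s['tool_pos'].round(4),'F',s['contact_force'].round(1),'op',round(s['opening'],3),'q',s['q'].round(3))
E
python3 -c "
from h import *
for i in range(4): pose(); snapshot('top')"
```

```text
t 15.0 p [0.4399 0.2019 0.0611] F [ 3.5 -1.6  5.6] op 0.133 q [-0.143  0.928 -0.641  2.101  1.189  0.544  1.48 ]
t 15.05 p [0.4399 0.2019 0.0611] F [ 3.7 -1.   7.4] op 0.134 q [-0.143  0.928 -0.641  2.101  1.189  0.544  1.48 ]
t 15.1 p [0.4398 0.2019 0.0611] F [ 2.7 -1.   6.2] op 0.133 q [-0.144  0.928 -0.641  2.101  1.189  0.544  1.48 ]
t 15.15 p [0.4398 0.2019 0.0611] F [ 3.5 -1.3  7. ] op 0.133 q [-0.144  0.928 -0.641  2.101  1.189  0.544  1.48 ]
```

Emit:
{"name": "drive_tool", "arguments": {
  "commands": [
    {"dx": 0,"dy": -0.001,"dz": -0.003,"wx": 0,"wy": 0,"wz": 0,"claw": 0},
    {"dx": 0,"dy": 0,"dz": 0,"wx": 0,"wy": 0,"wz": 0,"claw": 0}
  ]
}}

```text
clock: 15.4
tool_pos: [0.4391, 0.2016, 0.062]
eef_rot: [0.719, -0.695, -0.001, 0.003]
contact_force: [4.1, 2.9, -17.7]
opening: 0.136
```

```bash
python3 -c "
from h import *
pose()"
```

```text
t 15.4 p [0.4391 0.2016 0.062 ] F [  4.1   2.9 -17.7] op 0.136 q [-0.139  0.928 -0.646  2.099  1.175  0.548  1.494]
```

Emit:
{"name": "drive_tool", "arguments": {
  "commands": [
    {"dx": 0,"dy": -0.001,"dz": 0,"wx": 0,"wy": 0,"wz": 0,"claw": 0},
    {"dx": 0,"dy": 0,"dz": 0,"wx": 0,"wy": 0,"wz": 0,"claw": 0}
  ]
}}

```text
clock: 15.6
tool_pos: [0.4399, 0.2016, 0.0621]
eef_rot: [0.719, -0.695, -0.001, 0.003]
contact_force: [3.6, 4.2, -25.8]
opening: 0.136
```

Emit:
{"name": "drive_tool", "arguments": {
  "commands": [
    {"dx": 0,"dy": -0.001,"dz": 0,"wx": 0,"wy": 0,"wz": 0,"claw": 0},
    {"dx": 0,"dy": 0,"dz": 0,"wx": 0,"wy": 0,"wz": 0,"claw": 0}
  ]
}}

```text
clock: 15.8
tool_pos: [0.4407, 0.2016, 0.062]
eef_rot: [0.719, -0.695, -0.001, 0.003]
contact_force: [2.8, 4.7, -27.2]
opening: 0.134
```

```bash
python3 -c "
from h import *
pose()"
```

```text
t 15.8 p [0.4407 0.2016 0.062 ] F [  2.8   4.7 -27.2] op 0.134 q [-0.137  0.929 -0.648  2.094  1.17   0.552  1.502]
```

Emit:
{"name": "drive_tool", "arguments": {
  "commands": [
    {"dx": 0,"dy": -0.001,"dz": 0.0025,"wx": 0,"wy": 0,"wz": 0,"claw": 0},
    {"dx": 0,"dy": 0,"dz": 0,"wx": 0,"wy": 0,"wz": 0,"claw": 0}
  ]
}}

```text
clock: 16.0
tool_pos: [0.4413, 0.2017, 0.0618]
eef_rot: [0.72, -0.694, -0.0, 0.002]
contact_force: [-0.7, 0.7, 1.5]
opening: 0.133
```

Emit:
{"name": "drive_tool", "arguments": {
  "commands": [
    {"dx": 0,"dy": -0.001,"dz": 0,"wx": 0,"wy": 0,"wz": 0,"claw": 0},
    {"dx": 0,"dy": 0,"dz": 0,"wx": 0,"wy": 0,"wz": 0,"claw": 0}
  ]
}}

```text
clock: 16.2
tool_pos: [0.4414, 0.2017, 0.0618]
eef_rot: [0.72, -0.694, -0.001, 0.003]
contact_force: [-4.1, -0.2, 6.6]
opening: 0.133
```

Emit:
{"name": "drive_tool", "arguments": {
  "commands": [
    {"dx": 0,"dy": -0.001,"dz": 0,"wx": 0,"wy": 0,"wz": 0,"claw": 0},
    {"dx": 0,"dy": 0,"dz": 0,"wx": 0,"wy": 0,"wz": 0,"claw": 0}
  ]
}}

```text
clock: 16.4
tool_pos: [0.4418, 0.2017, 0.0616]
eef_rot: [0.72, -0.694, -0.001, 0.003]
contact_force: [-4.9, 0.4, 3.3]
opening: 0.146
```

Emit:
{"name": "drive_tool", "arguments": {
  "commands": [
    {"dx": 0,"dy": 0.0015,"dz": 0,"wx": 0,"wy": 0,"wz": 0,"claw": 0},
    {"dx": 0,"dy": 0,"dz": 0,"wx": 0,"wy": 0,"wz": 0,"claw": 0},
    {"dx": 0,"dy": 0,"dz": 0,"wx": 0,"wy": 0,"wz": 0,"claw": 0}
  ],
  "grip_force": 30
}}

```text
clock: 16.7
tool_pos: [0.4414, 0.2017, 0.0614]
eef_rot: [0.72, -0.694, -0.001, 0.003]
contact_force: [-5.1, -0.1, 8.3]
opening: 0.132
```

Emit:
{"name": "drive_tool", "arguments": {
  "commands": [
    {"dx": 0,"dy": 0.003,"dz": 0,"wx": 0,"wy": 0,"wz": 0,"claw": 0},
    {"dx": 0,"dy": 0.003,"dz": 0,"wx": 0,"wy": 0,"wz": 0,"claw": 0},
    {"dx": 0,"dy": 0.003,"dz": 0,"wx": 0,"wy": 0,"wz": 0,"claw": 0},
    {"dx": 0,"dy": 0.003,"dz": 0,"wx": 0,"wy": 0,"wz": 0,"claw": 0},
    {"dx": 0,"dy": 0.003,"dz": 0,"wx": 0,"wy": 0,"wz": 0,"claw": 0},
    {"dx": 0,"dy": 0.002,"dz": 0,"wx": 0,"wy": 0,"wz": 0,"claw": 0},
    {"dx": 0,"dy": 0.001,"dz": 0,"wx": 0,"wy": 0,"wz": 0,"claw": 0},
    {"dx": 0,"dy": 0,"dz": 0,"wx": 0,"wy": 0,"wz": 0,"claw": 0},
    {"dx": 0,"dy": 0,"dz": 0,"wx": 0,"wy": 0,"wz": 0,"claw": 0}
  ]
}}

```text
clock: 17.6
tool_pos: [0.4268, 0.201, 0.0614]
eef_rot: [0.719, -0.695, 0.001, 0.001]
contact_force: [3.3, -1.6, 7.2]
opening: 0.135
```

Emit:
{"name": "drive_tool", "arguments": {
  "commands": [
    {"dx": 0,"dy": 0.002,"dz": 0,"wx": 0,"wy": 0,"wz": 0,"claw": 0},
    {"dx": 0,"dy": 0.0014,"dz": 0,"wx": 0,"wy": 0,"wz": 0,"claw": 0},
    {"dx": 0,"dy": 0,"dz": 0,"wx": 0,"wy": 0,"wz": 0,"claw": 0},
    {"dx": 0,"dy": 0,"dz": 0,"wx": 0,"wy": 0,"wz": 0,"claw": 0}
  ]
}}

```text
clock: 18.0
tool_pos: [0.4234, 0.2008, 0.0614]
eef_rot: [0.719, -0.695, 0.001, 0.001]
contact_force: [3.9, -0.9, 6.8]
opening: 0.133
```

```bash
python3 - <<'E'
from h import *
snap('side','s5'); snap('top','t5'); pose()
a=cv2.resize(cv2.imread('pics/s5.png')[215:285,200:290],None,fx=5,fy=5)
b=cv2.resize(cv2.imread('pics/t5.png')[255:325,250:310],None,fx=5.5,fy=5.5)
o=np.zeros((400,800,3),np.uint8);o[:350,:450]=a;o[:385,460:460+330]=b;cv2.imwrite('pics/c6.png',o)
E
```

```text
t 18.1 p [0.4234 0.2009 0.0614] F [ 4.4 -0.9  6.4] op 0.134 q [-0.169  0.917 -0.622  2.146  1.24   0.514  1.4  ]
```

View pics/c6.png

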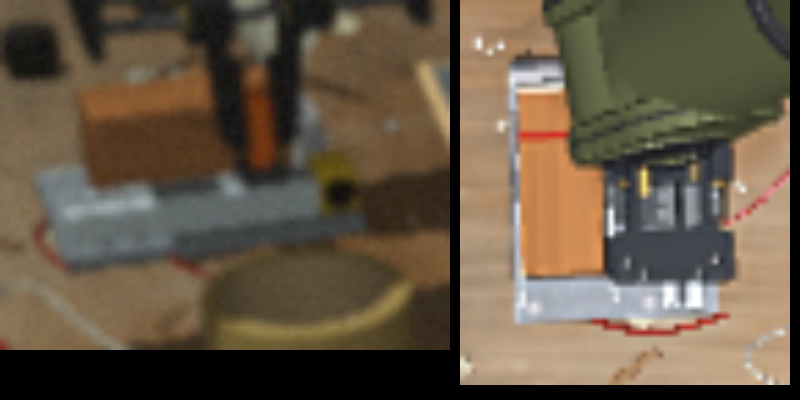

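Emit:
{"name": "drive_tool", "arguments": {
  "commands": [
    {"dx": 0,"dy": 0,"dz": 0,"wx": 0,"wy": 0,"wz": 0,"claw": 0},
    {"dx": 0,"dy": 0,"dz": 0,"wx": 0,"wy": 0,"wz": 0,"claw": 0},
    {"dx": 0,"dy": 0,"dz": 0,"wx": 0,"wy": 0,"wz": 0,"claw": 0},
    {"dx": 0,"dy": 0,"dz": 0,"wx": 0,"wy": 0,"wz": 0,"claw": 0},
    {"dx": 0,"dy": 0,"dz": 0,"wx": 0,"wy": 0,"wz": 0,"claw": 0},
    {"dx": 0,"dy": 0,"dz": 0,"wx": 0,"wy": 0,"wz": 0,"claw": 0},
    {"dx": 0,"dy": 0,"dz": 0,"wx": 0,"wy": 0,"wz": 0,"claw": 0},
    {"dx": 0,"dy": 0,"dz": 0,"wx": 0,"wy": 0,"wz": 0,"claw": 0},
    {"dx": 0,"dy": 0,"dz": 0,"wx": 0,"wy": 0,"wz": 0,"claw": 0},
    {"dx": 0,"dy": 0,"dz": 0,"wx": 0,"wy": 0,"wz": 0,"claw": 0},
    {"dx": 0,"dy": 0,"dz": 0,"wx": 0,"wy": 0,"wz": 0,"claw": 0},
    {"dx": 0,"dy": 0,"dz": 0,"wx": 0,"wy": 0,"wz": 0,"claw": 0}
  ]
}}

```text
clock: 19.3
tool_pos: [0.4235, 0.2009, 0.0614]
eef_rot: [0.719, -0.695, 0.001, 0.001]
contact_force: [4.0, -1.0, 6.3]
opening: 0.134
```

Emit:
{"name": "drive_tool", "arguments": {
  "commands": [
    {"dx": 0,"dy": 0,"dz": 0,"wx": 0,"wy": 0,"wz": 0,"claw": 0},
    {"dx": 0,"dy": 0,"dz": 0,"wx": 0,"wy": 0,"wz": 0,"claw": 0},
    {"dx": 0,"dy": 0,"dz": 0,"wx": 0,"wy": 0,"wz": 0,"claw": 0},
    {"dx": 0,"dy": 0,"dz": 0,"wx": 0,"wy": 0,"wz": 0,"claw": 0},
    {"dx": 0,"dy": 0,"dz": 0,"wx": 0,"wy": 0,"wz": 0,"claw": 0},
    {"dx": 0,"dy": 0,"dz": 0,"wx": 0,"wy": 0,"wz": 0,"claw": 0}
  ]
}}

```text
clock: 19.9
tool_pos: [0.4234, 0.2009, 0.0614]
eef_rot: [0.719, -0.695, 0.001, 0.001]
contact_force: [3.3, -1.5, 6.2]
opening: 0.132
```

Emit:
{"name": "drive_tool", "arguments": {
  "commands": [
    {"dx": 0,"dy": -0.006,"dz": 0,"wx": 0,"wy": 0,"wz": 0,"claw": 0},
    {"dx": 0,"dy": -0.006,"dz": 0,"wx": 0,"wy": 0,"wz": 0,"claw": 0},
    {"dx": 0,"dy": -0.0055,"dz": 0,"wx": 0,"wy": 0,"wz": 0,"claw": 0},
    {"dx": 0,"dy": 0,"dz": 0,"wx": 0,"wy": 0,"wz": 0,"claw": 0},
    {"dx": 0,"dy": 0,"dz": 0,"wx": 0,"wy": 0,"wz": 0,"claw": 0.45},
    {"dx": 0,"dy": 0,"dz": 0,"wx": 0,"wy": 0,"wz": 0,"claw": 0.45},
    {"dx": 0,"dy": 0,"dz": 0,"wx": 0,"wy": 0,"wz": 0,"claw": 0.45},
    {"dx": 0,"dy": 0,"dz": -0.03,"wx": 0,"wy": 0,"wz": 0,"claw": 0.45},
    {"dx": 0,"dy": 0,"dz": -0.04,"wx": 0,"wy": 0,"wz": 0,"claw": 0.45},
    {"dx": 0,"dy": 0,"dz": -0.035,"wx": 0,"wy": 0,"wz": 0,"claw": 0.45}
  ]
}}

```text
clock: 20.9
tool_pos: [0.4384, 0.2017, 0.1666]
eef_rot: [0.719, -0.695, -0.001, 0.003]
contact_force: [0.4, 0.0, -0.1]
opening: 0.451
```

Emit:
{"name": "drive_tool", "arguments": {
  "commands": [
    {"dx": 0.02,"dy": 0.02,"dz": 0,"wx": 0,"wy": 0,"wz": 0.14,"claw": 0.72},
    {"dx": 0,"dy": 0,"dz": 0,"wx": 0,"wy": 0,"wz": 0.14,"claw": 0.72},
    {"dx": 0,"dy": 0,"dz": 0,"wx": 0,"wy": 0,"wz": 0.14,"claw": 0.72},
    {"dx": 0,"dy": 0,"dz": 0,"wx": 0,"wy": 0,"wz": 0.14,"claw": 0.72},
    {"dx": 0,"dy": 0,"dz": 0,"wx": 0,"wy": 0,"wz": 0.14,"claw": 0.72},
    {"dx": 0,"dy": 0,"dz": 0,"wx": 0,"wy": 0,"wz": 0.14,"claw": 0.72},
    {"dx": 0,"dy": 0,"dz": 0,"wx": 0,"wy": 0,"wz": 0.14,"claw": 0.72},
    {"dx": 0,"dy": 0,"dz": 0,"wx": 0,"wy": 0,"wz": 0.14,"claw": 0.72},
    {"dx": 0,"dy": 0,"dz": 0,"wx": 0,"wy": 0,"wz": 0.14,"claw": 0.72},
    {"dx": 0,"dy": 0,"dz": 0,"wx": 0,"wy": 0,"wz": 0.14,"claw": 0.72},
    {"dx": 0,"dy": 0,"dz": 0,"wx": 0,"wy": 0,"wz": 0.14,"claw": 0.72},
    {"dx": 0,"dy": 0,"dz": 0,"wx": 0,"wy": 0,"wz": 0.03,"claw": 0.72}
  ]
}}

```text
clock: 22.1
tool_pos: [0.4194, 0.1811, 0.1656]
eef_rot: [-0.017, 1.0, -0.002, -0.002]
contact_force: [-0.6, -0.0, 0.1]
opening: 0.722
```

```bash
python3 - <<'E'
from h import *
from scipy.spatial.transform import Rotation as R
pose(); snap('top','t6'); print(R.from_quat(r.get_state()['eef_rot']).as_matrix().round(3))
E
```

```text
t 22.1 p [0.4194 0.1811 0.1656] F [-0.6 -0.   0.1] op 0.722 q [-0.264  0.648 -0.386  2.131  0.536  0.462  0.537]
[[-0.999 -0.035 -0.004]
 [-0.035  0.999 -0.003]
 [ 0.004 -0.003 -1.   ]]
```

Emit:
{"name": "drive_tool", "arguments": {
  "commands": [
    {"dx": 0.019,"dy": 0.043,"dz": 0,"wx": 0,"wy": 0,"wz": 0,"claw": 0.72},
    {"dx": 0.019,"dy": 0.044,"dz": 0,"wx": 0,"wy": 0,"wz": 0,"claw": 0.72},
    {"dx": 0,"dy": 0,"dz": 0.04,"wx": 0,"wy": 0,"wz": 0,"claw": 0.72},
    {"dx": 0,"dy": 0,"dz": 0.04,"wx": 0,"wy": 0,"wz": 0,"claw": 0.72},
    {"dx": 0,"dy": 0,"dz": 0,"wx": 0,"wy": 0,"wz": 0,"claw": 0.72}
  ]
}}

```text
clock: 22.65
tool_pos: [0.376, 0.2652, 0.0821]
eef_rot: [-0.02, 1.0, -0.004, -0.005]
contact_force: [-0.3, -1.3, 0.5]
opening: 0.715
```

Emit:
{"name": "drive_tool", "arguments": {
  "commands": [
    {"dx": 0,"dy": 0.001,"dz": 0.025,"wx": 0,"wy": 0,"wz": 0,"claw": 0.72},
    {"dx": 0,"dy": 0,"dz": 0.02,"wx": 0,"wy": 0,"wz": 0,"claw": 0.72},
    {"dx": 0,"dy": 0,"dz": 0,"wx": 0,"wy": 0,"wz": 0,"claw": 0},
    {"dx": 0,"dy": 0,"dz": 0,"wx": 0,"wy": 0,"wz": 0,"claw": 0},
    {"dx": 0,"dy": 0,"dz": 0,"wx": 0,"wy": 0,"wz": 0,"claw": 0},
    {"dx": 0,"dy": 0,"dz": 0,"wx": 0,"wy": 0,"wz": 0,"claw": 0},
    {"dx": 0.005,"dy": 0,"dz": -0.02,"wx": 0,"wy": 0,"wz": 0,"claw": 0},
    {"dx": 0,"dy": 0,"dz": -0.03,"wx": 0,"wy": 0,"wz": 0,"claw": 0},
    {"dx": 0,"dy": 0,"dz": -0.04,"wx": 0,"wy": 0,"wz": 0,"claw": 0},
    {"dx": 0,"dy": 0,"dz": -0.04,"wx": 0,"wy": 0,"wz": 0,"claw": 0},
    {"dx": 0,"dy": 0,"dz": 0,"wx": 0,"wy": 0,"wz": 0,"claw": 0}
  ],
  "grip_force": 40
}}

```text
clock: 23.75
tool_pos: [0.3758, 0.269, 0.1752]
eef_rot: [-0.017, 1.0, 0.002, 0.002]
contact_force: [0.1, -0.1, -3.2]
opening: 0.541
```

```bash
python3 - <<'E'
from h import *
pose(); snap('top','t7')
b=cv2.resize(cv2.imread('pics/t7.png')[195:330,200:320],None,fx=4.4,fy=4.4)
cv2.imwrite('pics/c7.png',b)
E
```

```text
t 23.75 p [0.3758 0.269  0.1752] F [ 0.1 -0.1 -3.2] op 0.541 q [-0.464  0.633 -0.404  2.116  0.523  0.484  0.339]
```

View pics/c7.png

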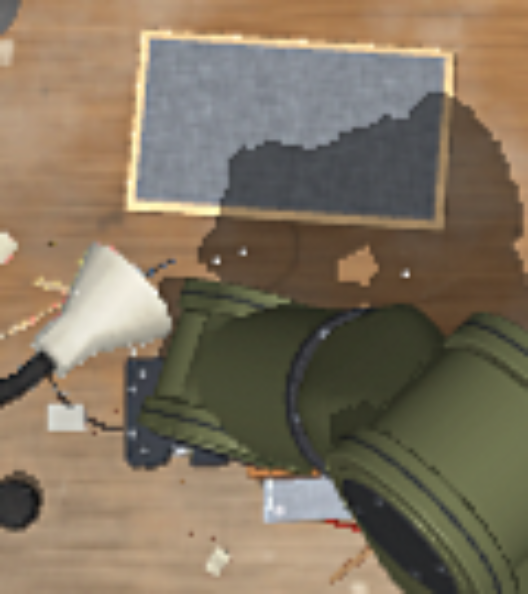

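Emit:
{"name": "drive_tool", "arguments": {
  "commands": [
    {"dx": 0,"dy": -0.025,"dz": 0,"wx": 0,"wy": 0,"wz": 0.045,"claw": 0},
    {"dx": 0,"dy": -0.03,"dz": 0,"wx": 0,"wy": 0,"wz": 0.04,"claw": 0},
    {"dx": -0.043,"dy": 0,"dz": 0,"wx": 0,"wy": 0,"wz": 0,"claw": 0},
    {"dx": -0.043,"dy": 0,"dz": 0,"wx": 0,"wy": 0,"wz": 0,"claw": 0},
    {"dx": -0.043,"dy": 0,"dz": 0,"wx": 0,"wy": 0,"wz": 0,"claw": 0},
    {"dx": -0.043,"dy": 0,"dz": 0,"wx": 0,"wy": 0,"wz": 0,"claw": 0},
    {"dx": -0.041,"dy": 0.02,"dz": 0,"wx": 0,"wy": 0,"wz": 0,"claw": 0},
    {"dx": 0,"dy": 0.035,"dz": 0,"wx": 0,"wy": 0,"wz": 0,"claw": 0},
    {"dx": 0,"dy": 0.04,"dz": 0,"wx": 0,"wy": 0,"wz": 0,"claw": 0},
    {"dx": 0,"dy": 0,"dz": 0.03,"wx": 0,"wy": 0,"wz": 0,"claw": 0},
    {"dx": 0,"dy": 0,"dz": 0.03,"wx": 0,"wy": 0,"wz": 0,"claw": 0},
    {"dx": 0,"dy": 0,"dz": 0,"wx": 0,"wy": 0,"wz": 0,"claw": 0}
  ]
}}

```text
clock: 25.0
tool_pos: [0.5877, 0.2937, 0.1035]
eef_rot: [0.024, 1.0, -0.006, -0.007]
contact_force: [-1.6, -1.2, -3.5]
opening: 0.543
```

```bash
python3 - <<'E'
from h import *
pose(); snap('top','t8'); snap('side','s8')
b=cv2.resize(cv2.imread('pics/t8.png')[185:320,210:320],None,fx=4,fy=4)
a=cv2.resize(cv2.imread('pics/s8.png')[160:290,230:370],None,fx=2.5,fy=2.5)
o=np.zeros((540,800,3),np.uint8);o[:,:440]=b;o[:325,445:795]=a;cv2.imwrite('pics/c8.png',o)
E
```

```text
t 25.0 p [0.5877 0.2937 0.1035] F [-1.6 -1.2 -3.5] op 0.543 q [-0.317  0.945 -0.422  1.544  0.496  0.779  0.575]
```

View pics/c8.png

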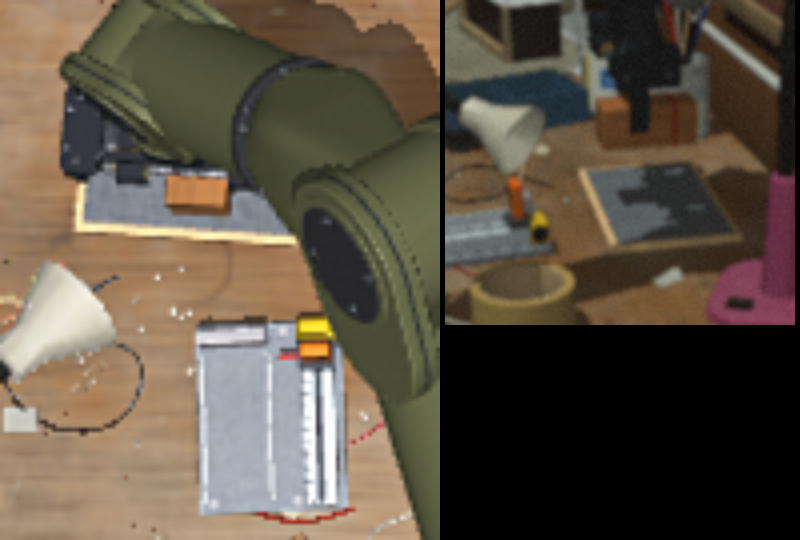

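Emit:
{"name": "drive_tool", "arguments": {
  "commands": [
    {"dx": -0.003,"dy": 0.003,"dz": 0.03,"wx": 0,"wy": 0,"wz": 0,"claw": 0},
    {"dx": 0,"dy": 0,"dz": 0.025,"wx": 0,"wy": 0,"wz": 0,"claw": 0},
    {"dx": 0,"dy": 0,"dz": 0.008,"wx": 0,"wy": 0,"wz": 0,"claw": 0},
    {"dx": 0,"dy": 0,"dz": 0.002,"wx": 0,"wy": 0,"wz": 0,"claw": 0},
    {"dx": 0,"dy": 0,"dz": 0,"wx": 0,"wy": 0,"wz": 0,"claw": 0}
  ]
}}

```text
clock: 25.6
tool_pos: [0.5955, 0.2998, 0.0462]
eef_rot: [0.025, 1.0, -0.001, -0.001]
contact_force: [0.7, 1.0, -3.2]
opening: 0.541
```

Emit:
{"name": "drive_tool", "arguments": {
  "commands": [
    {"dx": 0,"dy": 0,"dz": 0.006,"wx": 0,"wy": 0,"wz": 0,"claw": 0},
    {"dx": 0,"dy": 0,"dz": 0.002,"wx": 0,"wy": 0,"wz": 0,"claw": 0},
    {"dx": 0,"dy": 0,"dz": 0,"wx": 0,"wy": 0,"wz": 0,"claw": 0}
  ]
}}

```text
clock: 25.9
tool_pos: [0.596, 0.3003, 0.0398]
eef_rot: [0.025, 1.0, -0.0, 0.0]
contact_force: [-2.6, -1.5, 9.6]
opening: 0.543
```

Emit:
{"name": "drive_tool", "arguments": {
  "commands": [
    {"dx": 0,"dy": 0,"dz": -0.001,"wx": 0,"wy": 0,"wz": 0,"claw": 0.64},
    {"dx": 0,"dy": 0,"dz": 0,"wx": 0,"wy": 0,"wz": 0,"claw": 0.64},
    {"dx": 0,"dy": 0,"dz": 0,"wx": 0,"wy": 0,"wz": 0,"claw": 0.64},
    {"dx": 0,"dy": 0,"dz": -0.03,"wx": 0,"wy": 0,"wz": 0,"claw": 0.64},
    {"dx": 0,"dy": 0,"dz": -0.04,"wx": 0,"wy": 0,"wz": 0,"claw": 0.7},
    {"dx": 0,"dy": 0,"dz": -0.045,"wx": 0,"wy": 0,"wz": 0,"claw": 1},
    {"dx": 0,"dy": -0.045,"dz": -0.02,"wx": 0,"wy": 0,"wz": 0,"claw": 1},
    {"dx": 0.01,"dy": -0.045,"dz": 0,"wx": 0,"wy": 0,"wz": 0,"claw": 1},
    {"dx": 0.045,"dy": 0,"dz": 0,"wx": 0,"wy": 0,"wz": 0,"claw": 1},
    {"dx": 0.045,"dy": 0,"dz": 0,"wx": 0,"wy": 0,"wz": 0,"claw": 1},
    {"dx": 0.045,"dy": 0,"dz": 0,"wx": 0,"wy": 0,"wz": 0,"claw": 1},
    {"dx": 0.045,"dy": 0,"dz": 0,"wx": 0,"wy": 0,"wz": 0,"claw": 1}
  ]
}}

```text
clock: 27.1
tool_pos: [0.3993, 0.2192, 0.174]
eef_rot: [0.025, 1.0, -0.001, -0.002]
contact_force: [-0.0, 1.6, -0.1]
opening: 1.0
```

```bash
python3 - <<'E'
from h import *
pose(); snap('top','t9')
E
```

```text
t 27.1 p [0.3993 0.2192 0.174 ] F [-0.   1.6 -0.1] op 1.0 q [-0.345  0.632 -0.404  2.128  0.525  0.481  0.368]
```

Emit:
{"name": "drive_tool", "arguments": {
  "commands": [
    {"dx": 0,"dy": 0,"dz": 0,"wx": 0,"wy": 0,"wz": -0.112,"claw": 1},
    {"dx": 0.003,"dy": -0.045,"dz": 0,"wx": 0,"wy": 0,"wz": 0,"claw": 1},
    {"dx": 0.003,"dy": -0.045,"dz": 0,"wx": 0,"wy": 0,"wz": 0,"claw": 1},
    {"dx": 0.003,"dy": -0.045,"dz": 0,"wx": 0,"wy": 0,"wz": 0,"claw": 1},
    {"dx": 0.003,"dy": -0.045,"dz": 0,"wx": 0,"wy": 0,"wz": 0,"claw": 1},
    {"dx": 0.003,"dy": -0.045,"dz": 0,"wx": 0,"wy": 0,"wz": 0,"claw": 1},
    {"dx": 0.003,"dy": -0.045,"dz": 0,"wx": 0,"wy": 0,"wz": 0,"claw": 1},
    {"dx": 0.003,"dy": -0.045,"dz": 0,"wx": 0,"wy": 0,"wz": 0,"claw": 1},
    {"dx": 0.003,"dy": -0.045,"dz": 0,"wx": 0,"wy": 0,"wz": 0,"claw": 1},
    {"dx": 0.003,"dy": -0.045,"dz": 0,"wx": 0,"wy": 0,"wz": 0,"claw": 1},
    {"dx": 0.003,"dy": -0.045,"dz": 0,"wx": 0,"wy": 0,"wz": 0,"claw": 1},
    {"dx": 0.003,"dy": -0.045,"dz": 0,"wx": 0,"wy": 0,"wz": 0,"claw": 1}
  ]
}}

```text
clock: 28.35
tool_pos: [0.3986, -0.2791, 0.1751]
eef_rot: [-0.031, 1.0, -0.001, -0.001]
contact_force: [1.1, 0.2, -0.1]
opening: 0.999
```

```bash
python3 - <<'E'
from h import *
pose(); snap('top','t10')
b=cv2.resize(cv2.imread('pics/t10.png')[190:300,210:320],None,fx=4,fy=4)
a=cv2.resize(cv2.imread('pics/t10.png')[205:295,380:480],None,fx=3.5,fy=3.5)
o=np.zeros((440,800,3),np.uint8);o[:,:440]=b;o[:315,445:795]=a;cv2.imwrite('pics/c9.png',o)
E
```

```text
t 28.35 p [ 0.3986 -0.2791  0.1751] F [ 1.1  0.2 -0.1] op 0.999 q [ 0.874  0.687 -0.581  2.037  0.659  0.611  1.47 ]
```

View pics/c9.png

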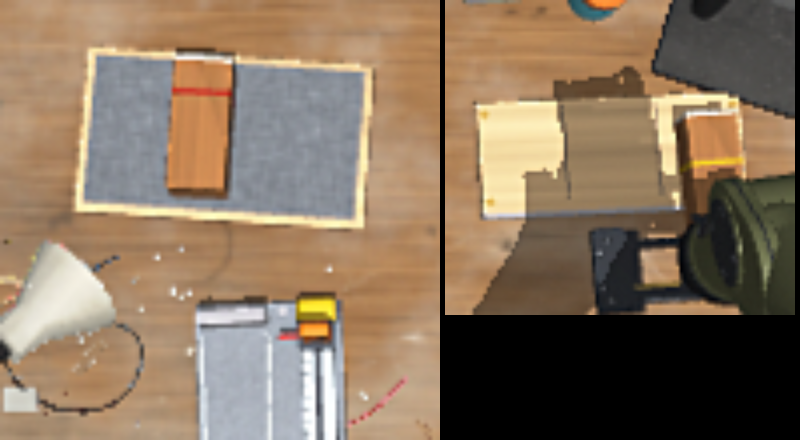

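Emit:
{"name": "drive_tool", "arguments": {
  "commands": [
    {"dx": -0.041,"dy": -0.031,"dz": 0,"wx": 0,"wy": 0,"wz": 0,"claw": 1},
    {"dx": -0.041,"dy": -0.031,"dz": 0.02,"wx": 0,"wy": 0,"wz": 0,"claw": 1},
    {"dx": 0,"dy": 0,"dz": 0.04,"wx": 0,"wy": 0,"wz": 0,"claw": 1},
    {"dx": 0,"dy": 0,"dz": 0,"wx": 0,"wy": 0,"wz": 0,"claw": 1}
  ]
}}

```text
clock: 28.8
tool_pos: [0.4768, -0.3297, 0.1125]
eef_rot: [-0.031, 1.0, 0.001, -0.005]
contact_force: [-1.0, 0.3, 0.3]
opening: 0.996
```

Emit:
{"name": "drive_tool", "arguments": {
  "commands": [
    {"dx": -0.006,"dy": -0.003,"dz": 0.03,"wx": 0,"wy": 0,"wz": 0,"claw": 1},
    {"dx": 0,"dy": 0,"dz": 0.03,"wx": 0,"wy": 0,"wz": 0,"claw": 1},
    {"dx": 0,"dy": 0,"dz": 0.014,"wx": 0,"wy": 0,"wz": 0,"claw": 1},
    {"dx": 0,"dy": 0,"dz": 0,"wx": 0,"wy": 0,"wz": 0,"claw": 0},
    {"dx": 0,"dy": 0,"dz": 0,"wx": 0,"wy": 0,"wz": 0,"claw": 0},
    {"dx": 0,"dy": 0,"dz": 0,"wx": 0,"wy": 0,"wz": 0,"claw": 0},
    {"dx": 0,"dy": 0,"dz": 0,"wx": 0,"wy": 0,"wz": 0,"claw": 0},
    {"dx": 0,"dy": 0,"dz": 0,"wx": 0,"wy": 0,"wz": 0,"claw": 0},
    {"dx": 0,"dy": 0,"dz": 0,"wx": 0,"wy": 0,"wz": 0,"claw": 0}
  ],
  "grip_force": 35
}}

```text
clock: 29.7
tool_pos: [0.4852, -0.3344, 0.0437]
eef_rot: [-0.031, 1.0, -0.002, -0.001]
contact_force: [-1.6, -3.5, 7.2]
opening: 0.55
```

Emit:
{"name": "drive_tool", "arguments": {
  "commands": [
    {"dx": 0,"dy": 0,"dz": -0.03,"wx": 0,"wy": 0,"wz": 0,"claw": 0},
    {"dx": 0.025,"dy": 0,"dz": -0.04,"wx": 0,"wy": 0,"wz": 0.026,"claw": 0},
    {"dx": 0.03,"dy": 0,"dz": -0.045,"wx": 0,"wy": 0,"wz": 0,"claw": 0},
    {"dx": 0.03,"dy": 0.02,"dz": -0.015,"wx": 0,"wy": 0,"wz": 0,"claw": 0},
    {"dx": 0.002,"dy": 0.04,"dz": 0,"wx": 0,"wy": 0,"wz": 0,"claw": 0},
    {"dx": 0.002,"dy": 0.043,"dz": 0,"wx": 0,"wy": 0,"wz": 0,"claw": 0},
    {"dx": 0.002,"dy": 0.043,"dz": 0,"wx": 0,"wy": 0,"wz": 0,"claw": 0},
    {"dx": 0.002,"dy": 0.043,"dz": 0,"wx": 0,"wy": 0,"wz": 0,"claw": 0},
    {"dx": 0.002,"dy": 0.043,"dz": 0,"wx": 0,"wy": 0,"wz": 0,"claw": 0},
    {"dx": 0.002,"dy": 0.043,"dz": 0,"wx": 0,"wy": 0,"wz": 0,"claw": 0},
    {"dx": 0.002,"dy": 0.043,"dz": 0,"wx": 0,"wy": 0,"wz": 0,"claw": 0},
    {"dx": 0.002,"dy": 0.043,"dz": 0,"wx": 0,"wy": 0,"wz": 0,"claw": 0}
  ]
}}

```text
clock: 30.9
tool_pos: [0.3728, 0.0258, 0.1687]
eef_rot: [-0.018, 1.0, -0.001, -0.002]
contact_force: [0.6, 0.8, -4.3]
opening: 0.546
```

Emit:
{"name": "drive_tool", "arguments": {
  "commands": [
    {"dx": 0.002,"dy": 0.043,"dz": 0,"wx": 0,"wy": 0,"wz": 0,"claw": 0},
    {"dx": 0.002,"dy": 0.043,"dz": 0,"wx": 0,"wy": 0,"wz": 0,"claw": 0},
    {"dx": 0.002,"dy": 0.043,"dz": 0,"wx": 0,"wy": 0,"wz": 0,"claw": 0},
    {"dx": 0.002,"dy": 0.043,"dz": 0,"wx": 0,"wy": 0,"wz": 0,"claw": 0},
    {"dx": 0.002,"dy": 0.03,"dz": 0,"wx": 0,"wy": 0,"wz": 0,"claw": 0},
    {"dx": 0,"dy": 0,"dz": 0,"wx": 0,"wy": 0,"wz": 0,"claw": 0}
  ]
}}

```text
clock: 31.5
tool_pos: [0.3554, 0.2317, 0.1685]
eef_rot: [-0.022, 1.0, 0.002, -0.001]
contact_force: [0.8, 0.3, -2.4]
opening: 0.548
```

Emit:
{"name": "drive_tool", "arguments": {
  "commands": [
    {"dx": 0.002,"dy": 0.018,"dz": 0,"wx": 0,"wy": 0,"wz": 0.004,"claw": 0},
    {"dx": 0.002,"dy": 0.018,"dz": 0,"wx": 0,"wy": 0,"wz": 0,"claw": 0},
    {"dx": 0,"dy": 0,"dz": 0.04,"wx": 0,"wy": 0,"wz": 0,"claw": 0},
    {"dx": 0,"dy": 0,"dz": 0.04,"wx": 0,"wy": 0,"wz": 0,"claw": 0},
    {"dx": 0,"dy": 0,"dz": 0.026,"wx": 0,"wy": 0,"wz": 0,"claw": 0},
    {"dx": 0,"dy": 0,"dz": 0.01,"wx": 0,"wy": 0,"wz": 0,"claw": 0},
    {"dx": 0,"dy": 0,"dz": 0,"wx": 0,"wy": 0,"wz": 0,"claw": 0},
    {"dx": 0,"dy": 0,"dz": 0,"wx": 0,"wy": 0,"wz": 0,"claw": 0}
  ]
}}

```text
clock: 32.3
tool_pos: [0.3508, 0.261, 0.0526]
eef_rot: [-0.016, 1.0, -0.001, -0.002]
contact_force: [0.4, 0.6, -2.9]
opening: 0.545
```

Emit:
{"name": "drive_tool", "arguments": {
  "commands": [
    {"dx": 0,"dy": 0.006,"dz": 0.006,"wx": 0,"wy": 0,"wz": -0.002,"claw": 0},
    {"dx": -0.005,"dy": 0,"dz": 0.002,"wx": 0,"wy": 0,"wz": 0,"claw": 0},
    {"dx": -0.005,"dy": 0,"dz": 0.001,"wx": 0,"wy": 0,"wz": 0,"claw": 0},
    {"dx": -0.004,"dy": 0,"dz": 0,"wx": 0,"wy": 0,"wz": 0,"claw": 0},
    {"dx": -0.003,"dy": 0,"dz": 0,"wx": 0,"wy": 0,"wz": 0,"claw": 0},
    {"dx": 0,"dy": 0,"dz": 0,"wx": 0,"wy": 0,"wz": 0,"claw": 0}
  ]
}}

```text
clock: 32.9
tool_pos: [0.3686, 0.2673, 0.0437]
eef_rot: [-0.016, 1.0, -0.001, -0.002]
contact_force: [-0.2, -0.3, -4.0]
opening: 0.546
```

Emit:
{"name": "drive_tool", "arguments": {
  "commands": [
    {"dx": -0.002,"dy": 0.0005,"dz": 0.002,"wx": 0,"wy": 0,"wz": 0,"claw": 0},
    {"dx": -0.002,"dy": 0,"dz": 0.001,"wx": 0,"wy": 0,"wz": 0,"claw": 0},
    {"dx": 0,"dy": 0,"dz": 0,"wx": 0,"wy": 0,"wz": 0,"claw": 0}
  ]
}}

```text
clock: 33.2
tool_pos: [0.3705, 0.2679, 0.0401]
eef_rot: [-0.018, 1.0, -0.002, -0.003]
contact_force: [-3.5, -0.3, -2.4]
opening: 0.546
```

Emit:
{"name": "drive_tool", "arguments": {
  "commands": [
    {"dx": -0.0015,"dy": 0,"dz": 0.001,"wx": 0,"wy": 0,"wz": 0,"claw": 0},
    {"dx": 0,"dy": 0,"dz": 0,"wx": 0,"wy": 0,"wz": 0,"claw": 0}
  ]
}}

```text
clock: 33.4
tool_pos: [0.3706, 0.2678, 0.0397]
eef_rot: [-0.018, 1.0, -0.002, -0.004]
contact_force: [-6.9, -0.5, 6.0]
opening: 0.545
```

Yellow is against the stop and resting on the plate. I'll release it, move clear and turn for the tab.

Emit:
{"name": "drive_tool", "arguments": {
  "commands": [
    {"dx": 0,"dy": 0,"dz": -0.0005,"wx": 0,"wy": 0,"wz": 0,"claw": 0.64},
    {"dx": 0,"dy": 0,"dz": 0,"wx": 0,"wy": 0,"wz": 0,"claw": 0.64},
    {"dx": 0,"dy": 0,"dz": 0,"wx": 0,"wy": 0,"wz": 0,"claw": 0.64},
    {"dx": 0,"dy": 0,"dz": -0.03,"wx": 0,"wy": 0,"wz": 0,"claw": 0.64},
    {"dx": 0,"dy": 0,"dz": -0.04,"wx": 0,"wy": 0,"wz": 0,"claw": 0.5},
    {"dx": 0,"dy": -0.02,"dz": -0.04,"wx": 0,"wy": 0,"wz": 0,"claw": 0.45},
    {"dx": 0,"dy": -0.04,"dz": 0,"wx": 0,"wy": 0,"wz": 0,"claw": 0.45},
    {"dx": 0,"dy": -0.04,"dz": 0,"wx": 0,"wy": 0,"wz": 0,"claw": 0.45},
    {"dx": 0,"dy": -0.04,"dz": 0,"wx": 0,"wy": 0,"wz": 0,"claw": 0.45},
    {"dx": 0,"dy": -0.04,"dz": 0,"wx": 0,"wy": 0,"wz": 0,"claw": 0.45}
  ]
}}

```text
clock: 34.4
tool_pos: [0.3804, 0.0871, 0.1507]
eef_rot: [-0.017, 1.0, -0.002, -0.001]
contact_force: [1.2, -0.6, -0.9]
opening: 0.45
```

```bash
python3 - <<'E'
from h import *
pose(); snap('top','t11')
b=cv2.resize(cv2.imread('pics/t11.png')[250:330,250:310],None,fx=6,fy=6)
cv2.imwrite('pics/c10.png',b)
E
```

```text
t 34.4 p [0.3804 0.0871 0.1507] F [ 1.2 -0.6 -0.9] op 0.45 q [-0.063  0.642 -0.442  2.33   0.883  0.341  0.324]
```

View pics/c10.png

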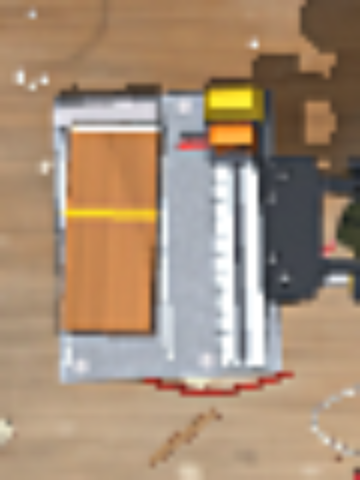

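Emit:
{"name": "drive_tool", "arguments": {
  "commands": [
    {"dx": 0,"dy": 0,"dz": 0,"wx": 0,"wy": 0,"wz": -0.14,"claw": 0.45},
    {"dx": 0,"dy": 0,"dz": 0,"wx": 0,"wy": 0,"wz": -0.14,"claw": 0.45},
    {"dx": 0,"dy": 0,"dz": 0,"wx": 0,"wy": 0,"wz": -0.14,"claw": 0.45},
    {"dx": 0,"dy": 0,"dz": 0,"wx": 0,"wy": 0,"wz": -0.14,"claw": 0.45},
    {"dx": 0,"dy": 0,"dz": 0,"wx": 0,"wy": 0,"wz": -0.14,"claw": 0.45},
    {"dx": 0,"dy": 0,"dz": 0,"wx": 0,"wy": 0,"wz": -0.14,"claw": 0.45},
    {"dx": 0,"dy": 0,"dz": 0,"wx": 0,"wy": 0,"wz": -0.14,"claw": 0.45},
    {"dx": 0,"dy": 0,"dz": 0,"wx": 0,"wy": 0,"wz": -0.14,"claw": 0.45},
    {"dx": 0,"dy": 0,"dz": 0,"wx": 0,"wy": 0,"wz": -0.14,"claw": 0.45},
    {"dx": 0,"dy": 0,"dz": 0,"wx": 0,"wy": 0,"wz": -0.14,"claw": 0.45},
    {"dx": 0,"dy": 0,"dz": 0,"wx": 0,"wy": 0,"wz": -0.14,"claw": 0.45},
    {"dx": 0,"dy": 0,"dz": 0,"wx": 0,"wy": 0,"wz": -0.03,"claw": 0.45}
  ]
}}

```text
clock: 35.65
tool_pos: [0.3802, 0.0886, 0.1504]
eef_rot: [0.719, -0.695, -0.0, 0.002]
contact_force: [-0.2, 0.8, 0.0]
opening: 0.447
```

The yellow block sits about 4° askew in the lane: its foot corners are at crop (62,330) and (153,333) against (70,128) and (158,128) at the white end. I'll regrasp it to square it up.

```bash
python3 - <<'E'
from h import *
s=load('t11'); A=lambda x,y,z:at(s,250+x/6,250+y/6,z)
P=np.array([A(*p,.058) for p in [(70,128),(158,128),(153,333),(62,331)]]);d=(P[0]+P[1]-P[2]-P[3])/2
print(P,P.mean(0),np.arctan2(d[1],d[0]),np.linalg.norm(d))
s=load('t4'); A=lambda x,y,z:at(s,250+(x-425)/6,250+y/6,z)
P=np.array([A(*p,.058) for p in [(489,126),(577,125),(583,329),(496,332)]]);d=(P[0]+P[1]-P[2]-P[3])/2
print('red',P.mean(0),np.arctan2(d[1],d[0]),np.linalg.norm(d))
s=load('t10');A=lambda x,y,z:at(s,210+x/4,190+y/4,z)
P=np.array([A(*p,.056) for p in [(175,53),(235,54),(228,195),(167,190)]]);d=(P[0]+P[1]-P[2]-P[3])/2
print('redboard',P.mean(0),np.arctan2(d[1],d[0]),np.linalg.norm(d))
E
```

```text
[[0.4432 0.289  0.058 ]
 [0.4435 0.2422 0.058 ]
 [0.3349 0.2428 0.058 ]
 [0.3357 0.2907 0.058 ]] [0.389325 0.266175 0.058   ] -0.010642818877012787 0.10805611967861889
red [0.390375 0.26595  0.058   ] 0.052462180630944585 0.1086995515170141
redboard [0.608575 0.29735  0.056   ] -0.02954376992768582 0.1151002280623284
```

Emit:
{"name": "drive_tool", "arguments": {
  "commands": [
    {"dx": 0,"dy": 0,"dz": 0,"wx": 0,"wy": 0,"wz": 0.14,"claw": 0.75},
    {"dx": 0,"dy": 0,"dz": 0,"wx": 0,"wy": 0,"wz": 0.14,"claw": 0.75},
    {"dx": 0,"dy": 0,"dz": 0,"wx": 0,"wy": 0,"wz": 0.14,"claw": 0.75},
    {"dx": 0,"dy": 0,"dz": 0,"wx": 0,"wy": 0,"wz": 0.14,"claw": 0.75},
    {"dx": 0,"dy": 0,"dz": 0,"wx": 0,"wy": 0,"wz": 0.14,"claw": 0.75},
    {"dx": 0,"dy": 0,"dz": 0,"wx": 0,"wy": 0,"wz": 0.14,"claw": 0.75},
    {"dx": 0,"dy": 0,"dz": 0,"wx": 0,"wy": 0,"wz": 0.14,"claw": 0.75},
    {"dx": 0,"dy": 0,"dz": 0,"wx": 0,"wy": 0,"wz": 0.14,"claw": 0.75},
    {"dx": 0,"dy": 0,"dz": 0,"wx": 0,"wy": 0,"wz": 0.14,"claw": 0.75},
    {"dx": 0,"dy": 0,"dz": 0,"wx": 0,"wy": 0,"wz": 0.14,"claw": 0.75},
    {"dx": 0,"dy": 0,"dz": 0,"wx": 0,"wy": 0,"wz": 0.14,"claw": 0.75},
    {"dx": 0,"dy": 0,"dz": 0,"wx": 0,"wy": 0,"wz": 0.028,"claw": 0.75}
  ]
}}

```text
clock: 36.85
tool_pos: [0.3803, 0.0888, 0.1506]
eef_rot: [-0.016, 1.0, -0.002, -0.001]
contact_force: [-0.2, 0.2, 0.3]
opening: 0.749
```

Emit:
{"name": "drive_tool", "arguments": {
  "commands": [
    {"dx": 0,"dy": 0.044,"dz": 0,"wx": 0,"wy": 0,"wz": -0.005,"claw": 0.75},
    {"dx": -0.001,"dy": 0.044,"dz": 0,"wx": 0,"wy": 0,"wz": 0,"claw": 0.75},
    {"dx": -0.001,"dy": 0.044,"dz": 0,"wx": 0,"wy": 0,"wz": 0,"claw": 0.75},
    {"dx": -0.001,"dy": 0.044,"dz": 0,"wx": 0,"wy": 0,"wz": 0,"claw": 0.75},
    {"dx": 0,"dy": 0,"dz": 0.04,"wx": 0,"wy": 0,"wz": 0,"claw": 0.75},
    {"dx": 0,"dy": 0,"dz": 0.03,"wx": 0,"wy": 0,"wz": 0,"claw": 0.75},
    {"dx": 0,"dy": 0,"dz": 0,"wx": 0,"wy": 0,"wz": 0,"claw": 0.75},
    {"dx": 0,"dy": 0,"dz": 0,"wx": 0,"wy": 0,"wz": 0,"claw": 0.75}
  ]
}}

```text
clock: 37.65
tool_pos: [0.3753, 0.2643, 0.0801]
eef_rot: [-0.021, 1.0, -0.002, -0.002]
contact_force: [0.0, -0.1, 0.2]
opening: 0.751
```

Emit:
{"name": "drive_tool", "arguments": {
  "commands": [
    {"dx": -0.001,"dy": 0.002,"dz": 0.025,"wx": 0,"wy": 0,"wz": 0.002,"claw": 0.75},
    {"dx": 0,"dy": 0,"dz": 0.018,"wx": 0,"wy": 0,"wz": 0,"claw": 0.75},
    {"dx": 0,"dy": 0,"dz": 0,"wx": 0,"wy": 0,"wz": 0,"claw": 0.6},
    {"dx": 0,"dy": 0,"dz": 0,"wx": 0,"wy": 0,"wz": 0,"claw": 0.55},
    {"dx": 0,"dy": 0,"dz": 0,"wx": 0,"wy": 0,"wz": 0,"claw": 0},
    {"dx": 0,"dy": 0,"dz": 0,"wx": 0,"wy": 0,"wz": 0,"claw": 0},
    {"dx": 0,"dy": 0,"dz": 0,"wx": 0,"wy": 0,"wz": 0,"claw": 0}
  ],
  "grip_force": 30
}}

```text
clock: 38.35
tool_pos: [0.3768, 0.2668, 0.0382]
eef_rot: [-0.019, 1.0, -0.001, -0.001]
contact_force: [-0.6, -0.7, 7.1]
opening: 0.544
```

Emit:
{"name": "drive_tool", "arguments": {
  "commands": [
    {"dx": -0.002,"dy": 0,"dz": 0,"wx": 0,"wy": 0,"wz": 0,"claw": 0},
    {"dx": -0.001,"dy": 0,"dz": 0,"wx": 0,"wy": 0,"wz": 0,"claw": 0},
    {"dx": 0,"dy": 0,"dz": 0,"wx": 0,"wy": 0,"wz": 0,"claw": 0}
  ]
}}

```text
clock: 38.65
tool_pos: [0.377, 0.2667, 0.0382]
eef_rot: [-0.02, 1.0, -0.001, -0.003]
contact_force: [-5.6, 0.5, 10.5]
opening: 0.547
```

Emit:
{"name": "drive_tool", "arguments": {
  "commands": [
    {"dx": -0.001,"dy": 0,"dz": -0.0015,"wx": 0,"wy": 0,"wz": 0,"claw": 0},
    {"dx": 0,"dy": 0,"dz": 0,"wx": 0,"wy": 0,"wz": 0,"claw": 0}
  ]
}}

```text
clock: 38.85
tool_pos: [0.3773, 0.2665, 0.0388]
eef_rot: [-0.021, 1.0, -0.001, -0.004]
contact_force: [-5.8, 0.2, -2.5]
opening: 0.547
```

Emit:
{"name": "drive_tool", "arguments": {
  "commands": [
    {"dx": 0,"dy": 0,"dz": 0.0005,"wx": 0,"wy": 0,"wz": 0,"claw": 0.56},
    {"dx": 0,"dy": 0,"dz": 0,"wx": 0,"wy": 0,"wz": 0,"claw": 0.6},
    {"dx": 0,"dy": 0,"dz": 0,"wx": 0,"wy": 0,"wz": 0,"claw": 0.66},
    {"dx": 0,"dy": 0,"dz": -0.01,"wx": 0,"wy": 0,"wz": 0,"claw": 0.66},
    {"dx": 0,"dy": 0,"dz": -0.03,"wx": 0,"wy": 0,"wz": 0,"claw": 0.66},
    {"dx": 0,"dy": 0,"dz": -0.04,"wx": 0,"wy": 0,"wz": 0,"claw": 0.5},
    {"dx": 0,"dy": -0.02,"dz": -0.03,"wx": 0,"wy": 0,"wz": 0,"claw": 0.45},
    {"dx": 0,"dy": -0.04,"dz": 0,"wx": 0,"wy": 0,"wz": 0,"claw": 0.45},
    {"dx": 0,"dy": -0.04,"dz": 0,"wx": 0,"wy": 0,"wz": 0,"claw": 0.45},
    {"dx": 0,"dy": -0.04,"dz": 0,"wx": 0,"wy": 0,"wz": 0,"claw": 0.45},
    {"dx": 0,"dy": -0.04,"dz": 0,"wx": 0,"wy": 0,"wz": 0,"claw": 0.45}
  ]
}}

```text
clock: 39.95
tool_pos: [0.3881, 0.0852, 0.1488]
eef_rot: [-0.019, 1.0, -0.002, -0.001]
contact_force: [0.7, -1.1, -1.1]
opening: 0.45
```

```bash
python3 - <<'E'
from h import *
pose(); snap('top','t12')
a=cv2.imread('pics/t4.png')[250:330,250:310]
b=cv2.imread('pics/t12.png')[250:330,250:310]
cv2.imwrite('pics/c11.png',np.hstack([cv2.resize(i,None,fx=6,fy=6,interpolation=cv2.INTER_CUBIC) for i in(a,b)]))
E
```

```text
t 39.95 p [0.3881 0.0852 0.1488] F [ 0.7 -1.1 -1.1] op 0.45 q [-0.019  0.659 -0.496  2.309  0.914  0.379  0.307]
```

View pics/c11.png

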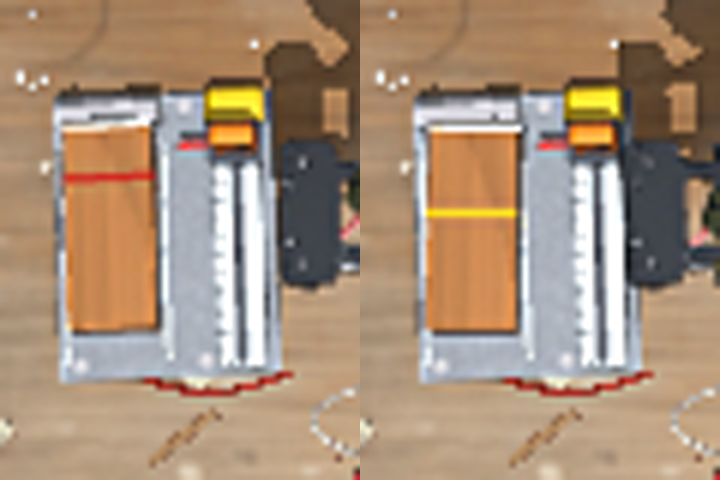

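Emit:
{"name": "drive_tool", "arguments": {
  "commands": [
    {"dx": 0,"dy": 0.046,"dz": 0,"wx": 0,"wy": 0,"wz": 0,"claw": 0},
    {"dx": 0,"dy": 0.046,"dz": 0,"wx": 0,"wy": 0,"wz": 0,"claw": 0},
    {"dx": 0,"dy": 0.046,"dz": 0,"wx": 0,"wy": 0,"wz": 0,"claw": 0},
    {"dx": 0.01,"dy": 0.044,"dz": 0,"wx": 0,"wy": 0,"wz": 0,"claw": 0},
    {"dx": 0.03,"dy": 0,"dz": 0,"wx": 0,"wy": 0,"wz": 0,"claw": 0},
    {"dx": 0.03,"dy": 0,"dz": 0,"wx": 0,"wy": 0,"wz": 0,"claw": 0},
    {"dx": 0,"dy": 0,"dz": 0.03,"wx": 0,"wy": 0,"wz": 0,"claw": 0},
    {"dx": 0,"dy": 0,"dz": 0,"wx": 0,"wy": 0,"wz": 0,"claw": 0}
  ]
}}

```text
clock: 40.8
tool_pos: [0.3097, 0.2653, 0.117]
eef_rot: [-0.021, 1.0, -0.003, -0.002]
contact_force: [0.0, -0.3, 0.1]
opening: 0.007
```

Emit:
{"name": "drive_tool", "arguments": {
  "commands": [
    {"dx": 0,"dy": 0,"dz": 0.03,"wx": 0,"wy": 0,"wz": 0,"claw": 0},
    {"dx": 0,"dy": 0,"dz": 0.03,"wx": 0,"wy": 0,"wz": 0.004,"claw": 0},
    {"dx": 0,"dy": 0,"dz": 0.016,"wx": 0,"wy": 0,"wz": 0,"claw": 0},
    {"dx": -0.004,"dy": 0,"dz": 0,"wx": 0,"wy": 0,"wz": 0,"claw": 0},
    {"dx": -0.004,"dy": 0,"dz": 0,"wx": 0,"wy": 0,"wz": 0,"claw": 0},
    {"dx": 0,"dy": 0,"dz": 0,"wx": 0,"wy": 0,"wz": 0,"claw": 0},
    {"dx": 0,"dy": 0,"dz": 0,"wx": 0,"wy": 0,"wz": 0,"claw": 0}
  ]
}}

```text
clock: 41.5
tool_pos: [0.3187, 0.2629, 0.0651]
eef_rot: [-0.019, 1.0, -0.007, -0.003]
contact_force: [0.1, 0.4, 0.5]
opening: 0.003
```

Emit:
{"name": "drive_tool", "arguments": {
  "commands": [
    {"dx": 0,"dy": 0.002,"dz": 0.012,"wx": 0,"wy": 0,"wz": 0,"claw": 0},
    {"dx": 0,"dy": 0,"dz": 0.01,"wx": 0,"wy": 0,"wz": 0,"claw": 0},
    {"dx": 0,"dy": 0,"dz": 0,"wx": 0,"wy": 0,"wz": 0,"claw": 0}
  ]
}}

```text
clock: 41.8
tool_pos: [0.3176, 0.2642, 0.0422]
eef_rot: [-0.019, 1.0, -0.007, -0.004]
contact_force: [0.3, 0.1, 0.7]
opening: 0.004
```

```bash
python3 -c "
from h import *
pose()"
```

```text
t 41.8 p [0.3176 0.2642 0.0422] F [0.3 0.1 0.7] op 0.004 q [-0.657  0.892 -0.247  2.31   1.719  0.199 -0.929]
```

Now I'll push gently on the foot, against the stop.

Emit:
{"name": "drive_tool", "arguments": {
  "commands": [
    {"dx": -0.004,"dy": 0.001,"dz": 0,"wx": 0,"wy": 0,"wz": 0,"claw": 0},
    {"dx": -0.003,"dy": 0,"dz": 0,"wx": 0,"wy": 0,"wz": 0,"claw": 0},
    {"dx": -0.002,"dy": 0,"dz": 0,"wx": 0,"wy": 0,"wz": 0,"claw": 0},
    {"dx": 0,"dy": 0,"dz": 0,"wx": 0,"wy": 0,"wz": 0,"claw": 0}
  ]
}}

```text
clock: 42.2
tool_pos: [0.327, 0.2656, 0.043]
eef_rot: [-0.019, 1.0, -0.007, -0.003]
contact_force: [0.5, 0.2, 0.1]
opening: 0.004
```

Emit:
{"name": "drive_tool", "arguments": {
  "commands": [
    {"dx": -0.002,"dy": 0,"dz": 0,"wx": 0,"wy": 0,"wz": 0,"claw": 0},
    {"dx": 0,"dy": 0,"dz": 0,"wx": 0,"wy": 0,"wz": 0,"claw": 0}
  ]
}}

```text
clock: 42.4
tool_pos: [0.328, 0.2656, 0.0427]
eef_rot: [-0.02, 1.0, -0.007, -0.004]
contact_force: [-1.8, -0.1, 0.7]
opening: 0.008
```

Emit:
{"name": "drive_tool", "arguments": {
  "commands": [
    {"dx": -0.002,"dy": 0,"dz": 0,"wx": 0,"wy": 0,"wz": 0,"claw": 0},
    {"dx": 0,"dy": 0,"dz": 0,"wx": 0,"wy": 0,"wz": 0,"claw": 0}
  ]
}}

```text
clock: 42.6
tool_pos: [0.3281, 0.2655, 0.0427]
eef_rot: [-0.02, 1.0, -0.007, -0.005]
contact_force: [-5.8, 0.6, 4.7]
opening: 0.007
```

Emit:
{"name": "drive_tool", "arguments": {
  "commands": [
    {"dx": -0.0015,"dy": 0,"dz": 0,"wx": 0,"wy": 0,"wz": 0,"claw": 0},
    {"dx": 0,"dy": 0,"dz": 0,"wx": 0,"wy": 0,"wz": 0,"claw": 0},
    {"dx": 0.01,"dy": 0,"dz": 0,"wx": 0,"wy": 0,"wz": 0,"claw": 0},
    {"dx": 0.006,"dy": 0,"dz": -0.01,"wx": 0,"wy": 0,"wz": 0,"claw": 0},
    {"dx": 0,"dy": 0,"dz": -0.04,"wx": 0,"wy": 0,"wz": 0,"claw": 0},
    {"dx": -0.02,"dy": 0,"dz": -0.04,"wx": 0,"wy": 0,"wz": 0,"claw": 0},
    {"dx": -0.03,"dy": -0.03,"dz": -0.02,"wx": 0,"wy": 0,"wz": 0,"claw": 0.45},
    {"dx": -0.02,"dy": -0.045,"dz": 0,"wx": 0,"wy": 0,"wz": 0,"claw": 0.45},
    {"dx": 0,"dy": -0.045,"dz": 0,"wx": 0,"wy": 0,"wz": 0,"claw": 0.45},
    {"dx": 0,"dy": -0.045,"dz": 0,"wx": 0,"wy": 0,"wz": 0,"claw": 0.45}
  ]
}}

```text
clock: 43.6
tool_pos: [0.3871, 0.1064, 0.109]
eef_rot: [-0.016, 1.0, -0.005, 0.01]
contact_force: [1.2, -0.2, -0.7]
opening: 0.344
```

```bash
python3 - <<'E'
from h import *
from scipy.spatial.transform import Rotation as R
pose(); snap('top','t13'); print(R.from_quat(r.get_state()['eef_rot']).as_matrix().round(3))
def edges(f):
    im=load(f)['color'].astype(float); g=im[:,:,0]-im[:,:,2]  # wood high, grey low
    L=[];Rr=[]
    for v in range(275,303):
        row=g[v,255:282]; 
        th=30; idx=np.where(row>th)[0]; i,j=idx[0],idx[-1]
        sl=lambda a,b:(th-row[a])/(row[b]-row[a])
        L.append((v,255+i-1+sl(i-1,i))); Rr.append((v,255+j+ (row[j]-th)/(row[j]-row[j+1])))
    for e in(L,Rr): e=np.array(e); p=np.polyfit(e[:,0],e[:,1],1); print(f,p[0].round(4),np.polyval(p,290).round(2))
for f in('t4','t11','t12','t13'): edges(f)
E
```

```text
t 43.6 p [0.3871 0.1064 0.109 ] F [ 1.2 -0.2 -0.7] op 0.344 q [-0.208  0.732 -0.303  2.35   1.276  0.229 -0.098]
[[-1.    -0.023  0.018]
 [-0.024  0.999 -0.022]
 [-0.017 -0.023 -1.   ]]
t4 0.0005 254.63
t4 0.018 275.67
t11 0.0001 254.63
t11 -0.0351 275.57
t12 0.0004 254.63
t12 -0.011 275.82
t13 0.0006 254.63
t13 -0.0126 275.84
```

Emit:
{"name": "drive_tool", "arguments": {
  "commands": [
    {"dx": 0,"dy": 0,"dz": -0.04,"wx": 0,"wy": 0,"wz": 0.03,"claw": 0.75},
    {"dx": 0,"dy": 0,"dz": 0,"wx": 0,"wy": 0,"wz": 0,"claw": 0.75},
    {"dx": 0,"dy": 0,"dz": 0,"wx": 0,"wy": 0,"wz": 0,"claw": 0.75}
  ]
}}

```text
clock: 43.95
tool_pos: [0.389, 0.1081, 0.1351]
eef_rot: [-0.006, 1.0, -0.006, 0.014]
contact_force: [-1.5, -0.0, 1.0]
opening: 0.659
```

```bash
cat >> h.py <<'E'
from scipy.spatial.transform import Rotation as Ro
def ori(): 
    m=Ro.from_quat(r.get_state()['eef_rot']).as_matrix(); print(m.round(3)); return m
E
python3 - <<'E'
from h import *
pose(); ori()
# line slope at right white line, and left edge of block: print gray profile
for f in('t4','t13'):
    im=load(f)['color'].astype(int)
    for v in (274,300): print(f,v,[tuple(x) for x in im[v,257:281]])
E
```

```text
t 43.95 p [0.389  0.1081 0.1351] F [-1.5 -0.   1. ] op 0.659 q [-0.156  0.676 -0.389  2.33   1.056  0.303  0.087]
[[-1.    -0.012  0.028]
 [-0.013  1.    -0.012]
 [-0.028 -0.012 -1.   ]]
t4 274 [(np.int64(164), np.int64(136), np.int64(105)), (np.int64(167), np.int64(142), np.int64(124)), (np.int64(181), np.int64(194), np.int64(210)), (np.int64(195), np.int64(170), np.int64(149)), (np.int64(213), np.int64(137), np.int64(76)), (np.int64(203), np.int64(136), np.int64(80)), (np.int64(201), np.int64(137), np.int64(80)), (np.int64(204), np.int64(138), np.int64(83)), (np.int64(202), np.int64(136), np.int64(83)), (np.int64(198), np.int64(131), np.int64(80)), (np.int64(187), np.int64(125), np.int64(76)), (np.int64(189), np.int64(126), np.int64(78)), (np.int64(190), np.int64(127), np.int64(75)), (np.int64(191), np.int64(127), np.int64(76)), (np.int64(193), np.int64(129), np.int64(79)), (np.int64(199), np.int64(134), np.int64(81)), (np.int64(206), np.int64(137), np.int64(82)), (np.int64(214), np.int64(141), np.int64(81)), (np.int64(74), np.int64(57), np.int64(52)), (np.int64(154), np.int64(160)
[... 2858 characters left out ...]
64(84)), (np.int64(198), np.int64(133), np.int64(79)), (np.int64(196), np.int64(133), np.int64(80)), (np.int64(209), np.int64(140), np.int64(85)), (np.int64(212), np.int64(143), np.int64(86)), (np.int64(206), np.int64(141), np.int64(86)), (np.int64(211), np.int64(142), np.int64(85)), (np.int64(206), np.int64(139), np.int64(86)), (np.int64(208), np.int64(139), np.int64(84)), (np.int64(223), np.int64(148), np.int64(89)), (np.int64(235), np.int64(151), np.int64(82)), (np.int64(79), np.int64(77), np.int64(81)), (np.int64(216), np.int64(227), np.int64(237)), (np.int64(173), np.int64(182), np.int64(192)), (np.int64(169), np.int64(175), np.int64(185)), (np.int64(171), np.int64(178), np.int64(188))]
```

Emit:
{"name": "drive_tool", "arguments": {
  "commands": [
    {"dx": 0,"dy": 0,"dz": -0.01,"wx": -0.012,"wy": 0.028,"wz": 0.008,"claw": 0.75},
    {"dx": 0.003,"dy": 0.04,"dz": 0,"wx": 0,"wy": 0,"wz": 0,"claw": 0.75},
    {"dx": 0.003,"dy": 0.04,"dz": 0,"wx": 0,"wy": 0,"wz": 0,"claw": 0.75},
    {"dx": 0.003,"dy": 0.04,"dz": 0,"wx": 0,"wy": 0,"wz": 0,"claw": 0.75},
    {"dx": 0.003,"dy": 0.038,"dz": 0,"wx": 0,"wy": 0,"wz": 0,"claw": 0.75},
    {"dx": 0,"dy": 0,"dz": 0.03,"wx": 0,"wy": 0,"wz": 0,"claw": 0.75},
    {"dx": 0,"dy": 0,"dz": 0.03,"wx": 0,"wy": 0,"wz": 0,"claw": 0.75},
    {"dx": 0,"dy": 0,"dz": 0,"wx": 0,"wy": 0,"wz": 0,"claw": 0.75},
    {"dx": 0,"dy": 0,"dz": 0,"wx": 0,"wy": 0,"wz": 0,"claw": 0.75}
  ]
}}

```text
clock: 44.85
tool_pos: [0.3745, 0.2658, 0.0844]
eef_rot: [-0.003, 1.0, -0.001, -0.001]
contact_force: [0.1, 0.2, -0.9]
opening: 0.752
```

```bash
python3 -c "
from h import *
pose(); ori()"
```

```text
t 44.85 p [0.3745 0.2658 0.0844] F [ 0.1  0.2 -0.9] op 0.752 q [-0.484  0.816 -0.379  2.172  0.968  0.333 -0.115]
[[-1.    -0.006 -0.003]
 [-0.006  1.    -0.002]
 [ 0.003 -0.002 -1.   ]]
```

Emit:
{"name": "drive_tool", "arguments": {
  "commands": [
    {"dx": 0,"dy": 0.001,"dz": 0.025,"wx": 0,"wy": 0,"wz": 0,"claw": 0.75},
    {"dx": 0,"dy": 0,"dz": 0.022,"wx": 0,"wy": 0,"wz": 0,"claw": 0.75},
    {"dx": 0,"dy": 0,"dz": 0,"wx": 0,"wy": 0,"wz": 0,"claw": 0.6},
    {"dx": 0,"dy": 0,"dz": 0,"wx": 0,"wy": 0,"wz": 0,"claw": 0},
    {"dx": 0,"dy": 0,"dz": 0,"wx": 0,"wy": 0,"wz": 0,"claw": 0},
    {"dx": 0,"dy": 0,"dz": 0,"wx": 0,"wy": 0,"wz": 0,"claw": 0},
    {"dx": 0,"dy": 0,"dz": 0,"wx": 0,"wy": 0,"wz": 0,"claw": 0}
  ]
}}

```text
clock: 45.55
tool_pos: [0.3755, 0.2669, 0.0389]
eef_rot: [-0.002, 1.0, 0.0, -0.0]
contact_force: [-0.1, -0.9, 7.6]
opening: 0.543
```

Emit:
{"name": "drive_tool", "arguments": {
  "commands": [
    {"dx": 0.004,"dy": 0,"dz": -0.002,"wx": 0,"wy": 0,"wz": 0,"claw": 0},
    {"dx": 0,"dy": 0,"dz": 0,"wx": 0,"wy": 0,"wz": -0.036,"claw": 0},
    {"dx": 0,"dy": 0,"dz": 0,"wx": 0,"wy": 0,"wz": 0,"claw": 0}
  ]
}}

```text
clock: 45.85
tool_pos: [0.3711, 0.2668, 0.0399]
eef_rot: [-0.021, 1.0, -0.0, -0.001]
contact_force: [-0.3, -0.1, -3.3]
opening: 0.538
```

```bash
python3 -c "
from h import *
pose(); ori()"
```

```text
t 45.85 p [0.3711 0.2668 0.0399] F [-0.3 -0.1 -3.3] op 0.538 q [-0.615  0.894 -0.176  2.196  1.154  0.149 -0.263]
[[-0.999 -0.042 -0.002]
 [-0.042  0.999 -0.001]
 [ 0.002 -0.    -1.   ]]
```

Emit:
{"name": "drive_tool", "arguments": {
  "commands": [
    {"dx": -0.003,"dy": 0.0005,"dz": 0.001,"wx": 0,"wy": 0,"wz": 0.002,"claw": 0},
    {"dx": -0.002,"dy": 0,"dz": 0.0005,"wx": 0,"wy": 0,"wz": 0,"claw": 0},
    {"dx": -0.001,"dy": 0,"dz": 0,"wx": 0,"wy": 0,"wz": 0,"claw": 0},
    {"dx": 0,"dy": 0,"dz": 0,"wx": 0,"wy": 0,"wz": 0,"claw": 0}
  ]
}}

```text
clock: 46.25
tool_pos: [0.3748, 0.2674, 0.0389]
eef_rot: [-0.02, 1.0, -0.0, -0.003]
contact_force: [-7.5, -0.2, 11.2]
opening: 0.542
```

Emit:
{"name": "drive_tool", "arguments": {
  "commands": [
    {"dx": -0.001,"dy": 0,"dz": 0,"wx": 0,"wy": 0,"wz": 0,"claw": 0},
    {"dx": 0,"dy": 0,"dz": 0,"wx": 0,"wy": 0,"wz": 0,"claw": 0}
  ]
}}

```text
clock: 46.45
tool_pos: [0.3758, 0.2676, 0.0389]
eef_rot: [-0.02, 1.0, 0.0, -0.002]
contact_force: [-6.8, 0.1, 10.3]
opening: 0.544
```

Emit:
{"name": "drive_tool", "arguments": {
  "commands": [
    {"dx": 0,"dy": 0,"dz": -0.001,"wx": 0,"wy": 0,"wz": 0,"claw": 0},
    {"dx": 0,"dy": 0,"dz": 0,"wx": 0,"wy": 0,"wz": 0,"claw": 0.57},
    {"dx": 0,"dy": 0,"dz": 0,"wx": 0,"wy": 0,"wz": 0,"claw": 0.66},
    {"dx": 0,"dy": 0,"dz": 0,"wx": 0,"wy": 0,"wz": 0,"claw": 0.66},
    {"dx": 0,"dy": 0,"dz": -0.03,"wx": 0,"wy": 0,"wz": 0,"claw": 0.66},
    {"dx": 0,"dy": 0,"dz": -0.04,"wx": 0,"wy": 0,"wz": 0,"claw": 0.5},
    {"dx": 0,"dy": -0.02,"dz": -0.04,"wx": 0,"wy": 0,"wz": 0,"claw": 0.45},
    {"dx": 0,"dy": -0.04,"dz": 0,"wx": 0,"wy": 0,"wz": 0,"claw": 0.45},
    {"dx": 0,"dy": -0.04,"dz": 0,"wx": 0,"wy": 0,"wz": 0,"claw": 0.45},
    {"dx": 0,"dy": -0.04,"dz": 0,"wx": 0,"wy": 0,"wz": 0,"claw": 0.45},
    {"dx": 0,"dy": -0.04,"dz": 0,"wx": 0,"wy": 0,"wz": 0,"claw": 0.45},
    {"dx": 0,"dy": 0,"dz": 0,"wx": 0,"wy": 0,"wz": 0,"claw": 0.45}
  ]
}}

```text
clock: 47.65
tool_pos: [0.3845, 0.0809, 0.1491]
eef_rot: [-0.014, 1.0, -0.004, -0.002]
contact_force: [-0.2, 1.2, 0.5]
opening: 0.447
```

```bash
python3 - <<'E'
from h import *
pose(); ori(); snap('top','t14')
a=cv2.imread('pics/t4.png')[250:330,250:310]
b=cv2.imread('pics/t14.png')[250:330,250:310]
cv2.imwrite('pics/c12.png',np.hstack([cv2.resize(i,None,fx=6,fy=6,interpolation=cv2.INTER_CUBIC) for i in(a,b)]))
E
```

```text
t 47.65 p [0.3845 0.0809 0.1491] F [-0.2  1.2  0.5] op 0.447 q [ 2.000e-03  6.600e-01 -5.230e-01  2.319e+00  9.470e-01  3.940e-01
  2.640e-01]
[[-1.    -0.029 -0.004]
 [-0.029  1.    -0.007]
 [ 0.004 -0.007 -1.   ]]
```

View pics/c12.png

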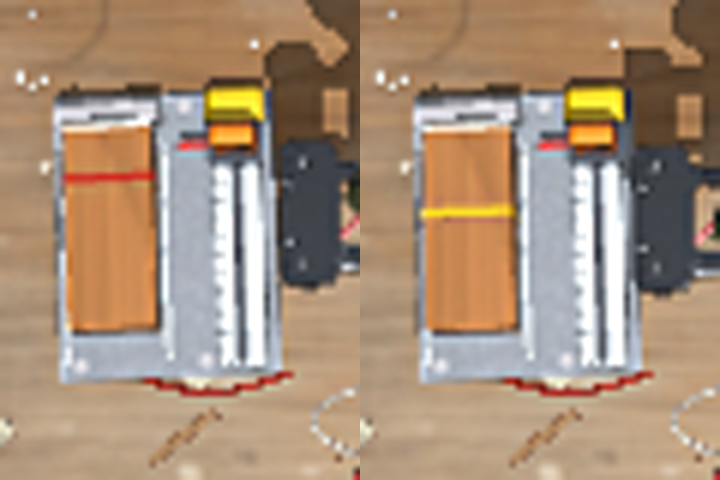

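Yellow now lies square against the stop, parallel to the lane line, as red did. Next is the tab.

Emit:
{"name": "drive_tool", "arguments": {
  "commands": [
    {"dx": 0,"dy": 0,"dz": 0,"wx": 0,"wy": 0,"wz": -0.14,"claw": 0.45},
    {"dx": 0,"dy": 0,"dz": 0,"wx": 0,"wy": 0,"wz": -0.14,"claw": 0.45},
    {"dx": 0,"dy": 0,"dz": 0,"wx": 0,"wy": 0,"wz": -0.14,"claw": 0.45},
    {"dx": 0,"dy": 0,"dz": 0,"wx": 0,"wy": 0,"wz": -0.14,"claw": 0.45},
    {"dx": 0,"dy": 0,"dz": 0,"wx": 0,"wy": 0,"wz": -0.14,"claw": 0.45},
    {"dx": 0,"dy": 0,"dz": 0,"wx": 0,"wy": 0,"wz": -0.14,"claw": 0.45},
    {"dx": 0,"dy": 0,"dz": 0,"wx": 0,"wy": 0,"wz": -0.14,"claw": 0.45},
    {"dx": 0,"dy": 0,"dz": 0,"wx": 0,"wy": 0,"wz": -0.14,"claw": 0.45},
    {"dx": 0,"dy": 0,"dz": 0,"wx": 0,"wy": 0,"wz": -0.14,"claw": 0.45},
    {"dx": 0,"dy": 0,"dz": 0,"wx": 0,"wy": 0,"wz": -0.14,"claw": 0.45},
    {"dx": 0,"dy": 0,"dz": 0,"wx": 0,"wy": 0,"wz": -0.14,"claw": 0.45},
    {"dx": 0,"dy": 0,"dz": 0,"wx": 0,"wy": 0,"wz": -0.036,"claw": 0.45}
  ]
}}

```text
clock: 48.9
tool_pos: [0.3857, 0.0895, 0.1495]
eef_rot: [0.724, -0.69, -0.001, 0.0]
contact_force: [0.1, 0.4, -0.3]
opening: 0.453
```

```bash
python3 -c "
from h import *
pose(); ori()"
```

```text
t 48.9 p [0.3857 0.0895 0.1495] F [ 0.1  0.4 -0.3] op 0.453 q [ 0.213  0.764 -0.918  2.303  1.133  0.65   1.606]
[[ 0.048 -0.999 -0.001]
 [-0.999 -0.048  0.001]
 [-0.001  0.001 -1.   ]]
```

Emit:
{"name": "drive_tool", "arguments": {
  "commands": [
    {"dx": -0.036,"dy": -0.019,"dz": 0,"wx": 0,"wy": 0,"wz": 0.01,"claw": 0.45},
    {"dx": -0.037,"dy": -0.02,"dz": 0,"wx": 0,"wy": 0,"wz": 0,"claw": 0.45},
    {"dx": -0.037,"dy": -0.02,"dz": 0,"wx": 0,"wy": 0,"wz": 0,"claw": 0.45},
    {"dx": 0,"dy": 0,"dz": 0.03,"wx": 0,"wy": 0,"wz": 0,"claw": 0.45},
    {"dx": 0,"dy": 0,"dz": 0.025,"wx": 0,"wy": 0,"wz": 0,"claw": 0.45},
    {"dx": 0,"dy": 0,"dz": 0,"wx": 0,"wy": 0,"wz": 0,"claw": 0.45},
    {"dx": 0,"dy": 0,"dz": 0,"wx": 0,"wy": 0,"wz": 0,"claw": 0.45}
  ]
}}

```text
clock: 49.6
tool_pos: [0.4397, 0.201, 0.0945]
eef_rot: [0.719, -0.695, -0.001, 0.001]
contact_force: [0.3, 0.6, 0.4]
opening: 0.45
```

Emit:
{"name": "drive_tool", "arguments": {
  "commands": [
    {"dx": 0,"dy": 0,"dz": 0.02,"wx": 0,"wy": 0,"wz": 0,"claw": 0.45},
    {"dx": 0,"dy": 0,"dz": 0.012,"wx": 0,"wy": 0,"wz": 0,"claw": 0.45},
    {"dx": 0,"dy": 0,"dz": 0,"wx": 0,"wy": 0,"wz": 0,"claw": 0.3},
    {"dx": 0,"dy": 0,"dz": 0,"wx": 0,"wy": 0,"wz": 0,"claw": 0.2},
    {"dx": 0,"dy": 0,"dz": 0,"wx": 0,"wy": 0,"wz": 0,"claw": 0},
    {"dx": 0,"dy": 0,"dz": 0,"wx": 0,"wy": 0,"wz": 0,"claw": 0},
    {"dx": 0,"dy": 0,"dz": 0,"wx": 0,"wy": 0,"wz": 0,"claw": 0}
  ],
  "grip_force": 25
}}

```text
clock: 50.3
tool_pos: [0.4413, 0.2002, 0.0632]
eef_rot: [0.719, -0.695, 0.0, -0.0]
contact_force: [2.6, 0.2, 6.4]
opening: 0.136
```

Emit:
{"name": "drive_tool", "arguments": {
  "commands": [
    {"dx": 0,"dy": -0.002,"dz": -0.0005,"wx": 0,"wy": 0,"wz": 0,"claw": 0},
    {"dx": 0,"dy": 0,"dz": 0,"wx": 0,"wy": 0,"wz": 0,"claw": 0}
  ],
  "grip_force": 30
}}

```text
clock: 50.5
tool_pos: [0.4414, 0.2002, 0.0632]
eef_rot: [0.719, -0.695, -0.001, 0.001]
contact_force: [-1.7, 0.3, 7.2]
opening: 0.133
```

Emit:
{"name": "drive_tool", "arguments": {
  "commands": [
    {"dx": 0,"dy": 0.004,"dz": 0,"wx": 0,"wy": 0,"wz": 0,"claw": 0},
    {"dx": 0,"dy": 0.004,"dz": 0,"wx": 0,"wy": 0,"wz": 0,"claw": 0},
    {"dx": 0,"dy": 0.004,"dz": 0,"wx": 0,"wy": 0,"wz": 0,"claw": 0},
    {"dx": 0,"dy": 0.004,"dz": 0,"wx": 0,"wy": 0,"wz": 0,"claw": 0},
    {"dx": 0,"dy": 0.004,"dz": 0,"wx": 0,"wy": 0,"wz": 0,"claw": 0},
    {"dx": 0,"dy": 0.004,"dz": 0,"wx": 0,"wy": 0,"wz": 0,"claw": 0},
    {"dx": 0,"dy": 0.004,"dz": 0,"wx": 0,"wy": 0,"wz": 0,"claw": 0},
    {"dx": 0,"dy": 0.003,"dz": 0,"wx": 0,"wy": 0,"wz": 0,"claw": 0},
    {"dx": 0,"dy": 0.002,"dz": 0,"wx": 0,"wy": 0,"wz": 0,"claw": 0},
    {"dx": 0,"dy": 0,"dz": 0,"wx": 0,"wy": 0,"wz": 0,"claw": 0},
    {"dx": 0,"dy": 0,"dz": 0,"wx": 0,"wy": 0,"wz": 0,"claw": 0}
  ]
}}

```text
clock: 51.6
tool_pos: [0.4103, 0.1988, 0.0633]
eef_rot: [0.719, -0.695, 0.001, -0.0]
contact_force: [3.8, -0.6, 6.2]
opening: 0.131
```

Emit:
{"name": "drive_tool", "arguments": {
  "commands": [
    {"dx": 0,"dy": 0.003,"dz": 0,"wx": 0,"wy": 0,"wz": 0,"claw": 0},
    {"dx": 0,"dy": 0.0019,"dz": 0,"wx": 0,"wy": 0,"wz": 0,"claw": 0},
    {"dx": 0,"dy": 0,"dz": 0,"wx": 0,"wy": 0,"wz": 0,"claw": 0},
    {"dx": 0,"dy": 0,"dz": 0,"wx": 0,"wy": 0,"wz": 0,"claw": 0}
  ]
}}

```text
clock: 52.0
tool_pos: [0.4055, 0.1986, 0.0633]
eef_rot: [0.719, -0.695, 0.001, -0.0]
contact_force: [4.7, -0.9, 6.6]
opening: 0.133
```

Emit:
{"name": "drive_tool", "arguments": {
  "commands": [
    {"dx": 0,"dy": 0,"dz": 0,"wx": 0,"wy": 0,"wz": 0,"claw": 0},
    {"dx": 0,"dy": 0,"dz": 0,"wx": 0,"wy": 0,"wz": 0,"claw": 0},
    {"dx": 0,"dy": 0,"dz": 0,"wx": 0,"wy": 0,"wz": 0,"claw": 0},
    {"dx": 0,"dy": 0,"dz": 0,"wx": 0,"wy": 0,"wz": 0,"claw": 0},
    {"dx": 0,"dy": 0,"dz": 0,"wx": 0,"wy": 0,"wz": 0,"claw": 0},
    {"dx": 0,"dy": 0,"dz": 0,"wx": 0,"wy": 0,"wz": 0,"claw": 0},
    {"dx": 0,"dy": 0,"dz": 0,"wx": 0,"wy": 0,"wz": 0,"claw": 0},
    {"dx": 0,"dy": 0,"dz": 0,"wx": 0,"wy": 0,"wz": 0,"claw": 0},
    {"dx": 0,"dy": 0,"dz": 0,"wx": 0,"wy": 0,"wz": 0,"claw": 0},
    {"dx": 0,"dy": 0,"dz": 0,"wx": 0,"wy": 0,"wz": 0,"claw": 0},
    {"dx": 0,"dy": 0,"dz": 0,"wx": 0,"wy": 0,"wz": 0,"claw": 0},
    {"dx": 0,"dy": 0,"dz": 0,"wx": 0,"wy": 0,"wz": 0,"claw": 0}
  ]
}}

```text
clock: 53.2
tool_pos: [0.4055, 0.1986, 0.0633]
eef_rot: [0.719, -0.695, 0.001, -0.0]
contact_force: [4.6, -0.2, 6.4]
opening: 0.137
```

Emit:
{"name": "drive_tool", "arguments": {
  "commands": [
    {"dx": 0,"dy": 0,"dz": 0,"wx": 0,"wy": 0,"wz": 0,"claw": 0},
    {"dx": 0,"dy": 0,"dz": 0,"wx": 0,"wy": 0,"wz": 0,"claw": 0},
    {"dx": 0,"dy": 0,"dz": 0,"wx": 0,"wy": 0,"wz": 0,"claw": 0},
    {"dx": 0,"dy": 0,"dz": 0,"wx": 0,"wy": 0,"wz": 0,"claw": 0},
    {"dx": 0,"dy": 0,"dz": 0,"wx": 0,"wy": 0,"wz": 0,"claw": 0},
    {"dx": 0,"dy": 0,"dz": 0,"wx": 0,"wy": 0,"wz": 0,"claw": 0}
  ]
}}

```text
clock: 53.8
tool_pos: [0.4055, 0.1986, 0.0633]
eef_rot: [0.719, -0.695, 0.001, -0.0]
contact_force: [4.5, -0.9, 6.1]
opening: 0.133
```

Held steadily. I'll guide the slider home, release it, lift and turn back.

Emit:
{"name": "drive_tool", "arguments": {
  "commands": [
    {"dx": 0,"dy": -0.009,"dz": 0,"wx": 0,"wy": 0,"wz": 0,"claw": 0},
    {"dx": 0,"dy": -0.009,"dz": 0,"wx": 0,"wy": 0,"wz": 0,"claw": 0},
    {"dx": 0,"dy": -0.009,"dz": 0,"wx": 0,"wy": 0,"wz": 0,"claw": 0},
    {"dx": 0,"dy": -0.0085,"dz": 0,"wx": 0,"wy": 0,"wz": 0,"claw": 0},
    {"dx": 0,"dy": 0,"dz": 0,"wx": 0,"wy": 0,"wz": 0,"claw": 0},
    {"dx": 0,"dy": 0,"dz": 0,"wx": 0,"wy": 0,"wz": 0,"claw": 0.45},
    {"dx": 0,"dy": 0,"dz": 0,"wx": 0,"wy": 0,"wz": 0,"claw": 0.45},
    {"dx": 0,"dy": 0,"dz": 0,"wx": 0,"wy": 0,"wz": 0,"claw": 0.45},
    {"dx": 0,"dy": 0,"dz": -0.03,"wx": 0,"wy": 0,"wz": 0,"claw": 0.45},
    {"dx": 0,"dy": 0,"dz": -0.04,"wx": 0,"wy": 0,"wz": 0,"claw": 0.45},
    {"dx": 0,"dy": 0,"dz": -0.035,"wx": 0,"wy": 0,"wz": 0,"claw": 0.45}
  ]
}}

```text
clock: 54.9
tool_pos: [0.4387, 0.1997, 0.1687]
eef_rot: [0.719, -0.695, -0.001, 0.002]
contact_force: [1.1, -0.6, 0.0]
opening: 0.452
```

Emit:
{"name": "drive_tool", "arguments": {
  "commands": [
    {"dx": 0.02,"dy": 0.02,"dz": 0,"wx": 0,"wy": 0,"wz": 0.14,"claw": 0.72},
    {"dx": 0,"dy": 0,"dz": 0,"wx": 0,"wy": 0,"wz": 0.14,"claw": 0.72},
    {"dx": 0,"dy": 0,"dz": 0,"wx": 0,"wy": 0,"wz": 0.14,"claw": 0.72},
    {"dx": 0,"dy": 0,"dz": 0,"wx": 0,"wy": 0,"wz": 0.14,"claw": 0.72},
    {"dx": 0,"dy": 0,"dz": 0,"wx": 0,"wy": 0,"wz": 0.14,"claw": 0.72},
    {"dx": 0,"dy": 0,"dz": 0,"wx": 0,"wy": 0,"wz": 0.14,"claw": 0.72},
    {"dx": 0,"dy": 0,"dz": 0,"wx": 0,"wy": 0,"wz": 0.14,"claw": 0.72},
    {"dx": 0,"dy": 0,"dz": 0,"wx": 0,"wy": 0,"wz": 0.14,"claw": 0.72},
    {"dx": 0,"dy": 0,"dz": 0,"wx": 0,"wy": 0,"wz": 0.14,"claw": 0.72},
    {"dx": 0,"dy": 0,"dz": 0,"wx": 0,"wy": 0,"wz": 0.14,"claw": 0.72},
    {"dx": 0,"dy": 0,"dz": 0,"wx": 0,"wy": 0,"wz": 0.14,"claw": 0.72},
    {"dx": 0,"dy": 0,"dz": 0,"wx": 0,"wy": 0,"wz": 0.03,"claw": 0.72}
  ]
}}

```text
clock: 56.1
tool_pos: [0.4198, 0.1791, 0.1676]
eef_rot: [-0.016, 1.0, -0.001, -0.001]
contact_force: [-0.4, 0.4, 0.3]
opening: 0.718
```

```bash
python3 -c "
from h import *
pose(); ori(); snap('top','t15')"
```

```text
t 56.1 p [0.4198 0.1791 0.1676] F [-0.4  0.4  0.3] op 0.718 q [-0.169  0.665 -0.532  2.128  0.676  0.523  0.393]
[[-0.999 -0.033 -0.003]
 [-0.033  0.999 -0.001]
 [ 0.003 -0.001 -1.   ]]
```

Emit:
{"name": "drive_tool", "arguments": {
  "commands": [
    {"dx": 0.02,"dy": 0.045,"dz": 0,"wx": 0,"wy": 0,"wz": -0.006,"claw": 0.72},
    {"dx": 0.021,"dy": 0.045,"dz": 0,"wx": 0,"wy": 0,"wz": 0,"claw": 0.72},
    {"dx": 0,"dy": 0,"dz": 0.04,"wx": 0,"wy": 0,"wz": 0,"claw": 0.72},
    {"dx": 0,"dy": 0,"dz": 0.04,"wx": 0,"wy": 0,"wz": 0,"claw": 0.72},
    {"dx": 0,"dy": 0,"dz": 0,"wx": 0,"wy": 0,"wz": 0,"claw": 0.72},
    {"dx": 0,"dy": 0,"dz": 0,"wx": 0,"wy": 0,"wz": 0,"claw": 0.72}
  ]
}}

```text
clock: 56.75
tool_pos: [0.3754, 0.2672, 0.0878]
eef_rot: [-0.021, 1.0, -0.001, -0.002]
contact_force: [0.1, -0.1, 0.9]
opening: 0.72
```

Emit:
{"name": "drive_tool", "arguments": {
  "commands": [
    {"dx": 0,"dy": 0,"dz": 0.025,"wx": 0,"wy": 0,"wz": 0.003,"claw": 0.72},
    {"dx": 0,"dy": 0,"dz": 0.024,"wx": 0,"wy": 0,"wz": 0,"claw": 0.72},
    {"dx": 0,"dy": 0,"dz": 0,"wx": 0,"wy": 0,"wz": 0,"claw": 0},
    {"dx": 0,"dy": 0,"dz": 0,"wx": 0,"wy": 0,"wz": 0,"claw": 0},
    {"dx": 0,"dy": 0,"dz": 0,"wx": 0,"wy": 0,"wz": 0,"claw": 0},
    {"dx": 0,"dy": 0,"dz": 0,"wx": 0,"wy": 0,"wz": 0,"claw": 0},
    {"dx": 0.005,"dy": 0,"dz": -0.02,"wx": 0,"wy": 0,"wz": 0,"claw": 0},
    {"dx": 0,"dy": 0,"dz": -0.03,"wx": 0,"wy": 0,"wz": 0,"claw": 0},
    {"dx": 0,"dy": 0,"dz": -0.04,"wx": 0,"wy": 0,"wz": 0,"claw": 0},
    {"dx": 0,"dy": -0.01,"dz": -0.04,"wx": 0,"wy": 0,"wz": 0,"claw": 0},
    {"dx": 0,"dy": -0.025,"dz": 0,"wx": 0,"wy": 0,"wz": 0.04,"claw": 0},
    {"dx": 0,"dy": -0.03,"dz": 0,"wx": 0,"wy": 0,"wz": 0.04,"claw": 0}
  ],
  "grip_force": 40
}}

```text
clock: 57.95
tool_pos: [0.3732, 0.2028, 0.1708]
eef_rot: [0.022, 1.0, 0.001, 0.001]
contact_force: [1.3, -0.6, -2.7]
opening: 0.543
```

```bash
python3 - <<'E'
from h import *
pose(); ori(); s=snap('top','t16')
# board check: difference against t0/t10 in board region
a=load('t10')['color'].astype(int); b=s['color'].astype(int)
d=np.abs(a-b).sum(2)[195:250,220:308]
for row in d[::5,::4]: print(''.join('#' if x>60 else '.' for x in row))
E
```

```text
t 57.95 p [0.3732 0.2028 0.1708] F [ 1.3 -0.6 -2.7] op 0.543 q [-0.278  0.628 -0.51   2.219  0.708  0.454  0.169]
[[-0.999  0.043  0.002]
 [ 0.043  0.999  0.003]
 [-0.001  0.003 -1.   ]]
......................
......................
......................
......................
......................
.....................#
...................###
..............########
.............#########
.............#########
.............#########
```

Emit:
{"name": "drive_tool", "arguments": {
  "commands": [
    {"dx": -0.043,"dy": 0.007,"dz": 0,"wx": 0,"wy": 0,"wz": 0.005,"claw": 0},
    {"dx": -0.043,"dy": 0.007,"dz": 0,"wx": 0,"wy": 0,"wz": 0,"claw": 0},
    {"dx": -0.043,"dy": 0.007,"dz": 0,"wx": 0,"wy": 0,"wz": 0,"claw": 0},
    {"dx": -0.043,"dy": 0.007,"dz": 0,"wx": 0,"wy": 0,"wz": 0,"claw": 0},
    {"dx": -0.043,"dy": 0.006,"dz": 0,"wx": 0,"wy": 0,"wz": 0,"claw": 0},
    {"dx": 0,"dy": 0,"dz": 0.03,"wx": 0,"wy": 0,"wz": 0,"claw": 0},
    {"dx": 0,"dy": 0,"dz": 0.02,"wx": 0,"wy": 0,"wz": 0,"claw": 0},
    {"dx": 0,"dy": 0,"dz": 0,"wx": 0,"wy": 0,"wz": 0,"claw": 0},
    {"dx": 0,"dy": 0,"dz": 0,"wx": 0,"wy": 0,"wz": 0,"claw": 0}
  ]
}}

```text
clock: 58.9
tool_pos: [0.5881, 0.2261, 0.1188]
eef_rot: [0.024, 1.0, -0.0, -0.001]
contact_force: [0.9, 0.6, -2.7]
opening: 0.537
```

```bash
python3 - <<'E'
from h import *
pose(); ori(); snap('side','s17');s=snap('top','t17')
a=cv2.resize(cv2.imread('pics/s17.png')[170:290,250:370],None,fx=3.3,fy=3.3)
b=cv2.resize(cv2.imread('pics/t17.png')[185:305,210:320],None,fx=3.3,fy=3.3)
cv2.imwrite('pics/c13.png',np.hstack([a,b]))
E
```

```text
t 58.9 p [0.5881 0.2261 0.1188] F [ 0.9  0.6 -2.7] op 0.537 q [-0.137  0.917 -0.569  1.637  0.648  0.787  0.523]
[[-0.999  0.047 -0.003]
 [ 0.047  0.999 -0.001]
 [ 0.003 -0.001 -1.   ]]
```

View pics/c13.png

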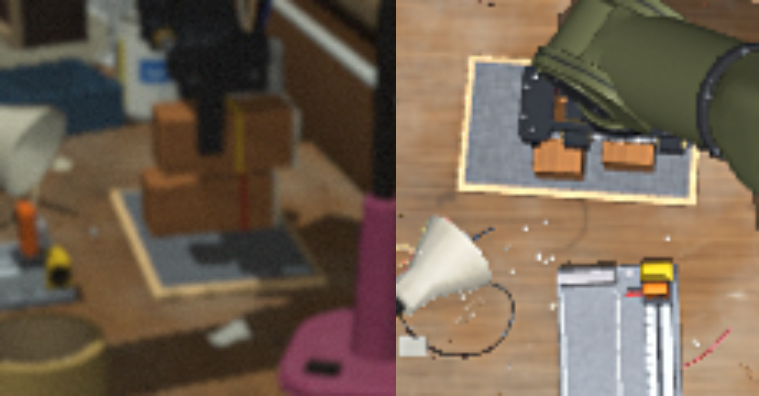

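Emit:
{"name": "drive_tool", "arguments": {
  "commands": [
    {"dx": 0,"dy": 0,"dz": 0.03,"wx": 0,"wy": 0,"wz": 0,"claw": 0},
    {"dx": 0,"dy": 0,"dz": 0.03,"wx": 0,"wy": 0,"wz": 0,"claw": 0},
    {"dx": 0,"dy": 0,"dz": 0.012,"wx": 0,"wy": 0,"wz": 0,"claw": 0},
    {"dx": 0,"dy": 0,"dz": 0,"wx": 0,"wy": 0,"wz": 0,"claw": 0},
    {"dx": 0,"dy": 0,"dz": 0,"wx": 0,"wy": 0,"wz": 0,"claw": 0}
  ]
}}

```text
clock: 59.5
tool_pos: [0.5892, 0.227, 0.0478]
eef_rot: [0.024, 1.0, 0.0, -0.0]
contact_force: [0.6, -0.6, -2.4]
opening: 0.543
```

Emit:
{"name": "drive_tool", "arguments": {
  "commands": [
    {"dx": 0,"dy": 0,"dz": 0.006,"wx": 0,"wy": 0,"wz": 0,"claw": 0},
    {"dx": 0,"dy": 0,"dz": 0.003,"wx": 0,"wy": 0,"wz": 0,"claw": 0},
    {"dx": 0,"dy": 0,"dz": 0,"wx": 0,"wy": 0,"wz": 0,"claw": 0}
  ]
}}

```text
clock: 59.8
tool_pos: [0.589, 0.2266, 0.0383]
eef_rot: [0.024, 1.0, 0.0, -0.0]
contact_force: [0.3, -0.2, 1.3]
opening: 0.543
```

Emit:
{"name": "drive_tool", "arguments": {
  "commands": [
    {"dx": 0,"dy": 0,"dz": 0,"wx": 0,"wy": 0,"wz": 0,"claw": 0.58},
    {"dx": 0,"dy": 0,"dz": 0,"wx": 0,"wy": 0,"wz": 0,"claw": 0.62},
    {"dx": 0,"dy": 0,"dz": 0,"wx": 0,"wy": 0,"wz": 0,"claw": 0.62},
    {"dx": 0,"dy": 0,"dz": -0.02,"wx": 0,"wy": 0,"wz": 0,"claw": 0.62},
    {"dx": 0,"dy": 0,"dz": -0.04,"wx": 0,"wy": 0,"wz": 0,"claw": 0.62},
    {"dx": 0,"dy": 0,"dz": -0.045,"wx": 0,"wy": 0,"wz": 0,"claw": 0.7},
    {"dx": 0,"dy": 0,"dz": -0.03,"wx": 0,"wy": 0,"wz": 0,"claw": 0.7},
    {"dx": 0.045,"dy": 0,"dz": 0,"wx": 0,"wy": 0,"wz": 0,"claw": 0.7},
    {"dx": 0.045,"dy": -0.02,"dz": 0,"wx": 0,"wy": 0,"wz": 0,"claw": 0.7},
    {"dx": 0.045,"dy": -0.04,"dz": 0,"wx": 0,"wy": 0,"wz": 0,"claw": 0.7},
    {"dx": 0.045,"dy": -0.04,"dz": 0,"wx": 0,"wy": 0,"wz": 0,"claw": 0.7},
    {"dx": 0,"dy": -0.045,"dz": 0,"wx": 0,"wy": 0,"wz": 0,"claw": 0.7}
  ]
}}

```text
clock: 61.0
tool_pos: [0.4128, 0.1035, 0.1734]
eef_rot: [0.019, 1.0, -0.0, -0.003]
contact_force: [1.7, -0.4, -0.4]
opening: 0.701
```

Emit:
{"name": "drive_tool", "arguments": {
  "commands": [
    {"dx": 0,"dy": -0.045,"dz": 0,"wx": 0,"wy": 0,"wz": 0,"claw": 0.7},
    {"dx": 0,"dy": -0.045,"dz": 0,"wx": 0,"wy": 0,"wz": 0,"claw": 0.7},
    {"dx": 0,"dy": -0.045,"dz": 0,"wx": 0,"wy": 0,"wz": 0,"claw": 0.7},
    {"dx": 0,"dy": -0.03,"dz": 0,"wx": 0,"wy": 0,"wz": 0,"claw": 0.7},
    {"dx": 0,"dy": 0,"dz": 0,"wx": 0,"wy": 0,"wz": 0,"claw": 0.7}
  ]
}}

```text
clock: 61.5
tool_pos: [0.4089, -0.0668, 0.1727]
eef_rot: [0.028, 1.0, -0.002, -0.002]
contact_force: [-0.5, 1.3, -0.5]
opening: 0.697
```

```bash
python3 - <<'E'
from h import *
pose(); s=snap('top','t18'); snap('side','s18')
a=cv2.resize(cv2.imread('pics/t18.png')[185:325,215:440],None,fx=3.5,fy=3.5)
cv2.imwrite('pics/c14.png',a)
E
```

```text
t 61.5 p [ 0.4089 -0.0668  0.1727] F [-0.5  1.3 -0.5] op 0.697 q [ 0.417  0.629 -0.576  2.239  0.771  0.483  0.736]
```

View pics/c14.png

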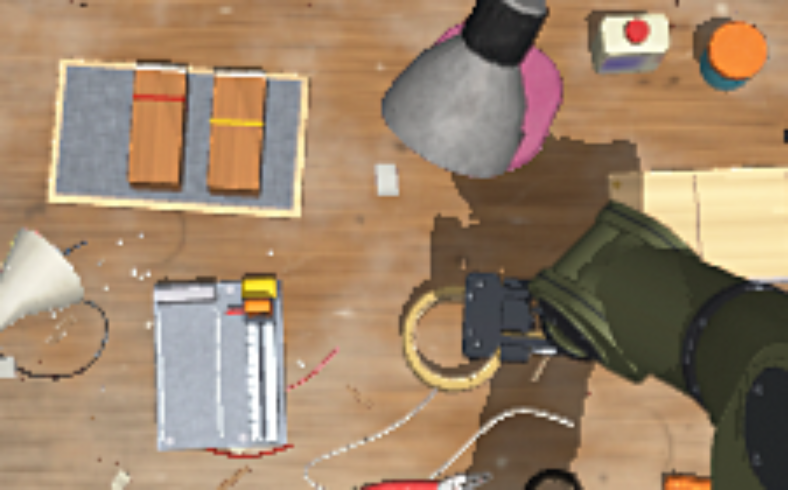

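```bash
python3 -c "
from h import *
pose(); print(r.finish_job())"
```

```text
t 61.6 p [ 0.4103 -0.0621  0.1731] F [ 0.1  0.7 -0.3] op 0.701 q [ 0.411  0.629 -0.58   2.238  0.77   0.481  0.734]
the job is handed in; nothing more can be done
None
```

I handed the job in at 61.6 s with both blocks gauged and lying on the board. Only red and yellow were out; there was no blue block. I pushed both over the bed's near edge without lifting them, then gauged red first and yellow second.

| Block | Slider pull | Measured | Held |
|---|---|---|---|
| Red | 18 mm | 18.0 mm | about 1.9 s |
| Yellow | 36 mm | 35.9 mm | about 1.8 s |

I measured the pulls from the tool position, counting from the felt home stop. The gripper hid the pointer, so I couldn't check it against the line by eye.

**Final picture:** both blocks lie flat and parallel on the felt board, about 20 mm apart. The slider is home. The board looked unmoved, and I didn't touch the tape roll, tin or jar. The arm was clear of everything.

**What needed mending:** yellow first sat about 4° askew in the lane. One regrasp and a push on its foot didn't square it, so I gripped it again, turned it and pushed it back to the stop before gauging. I noticed no grip slip that moved a block or the slider; the one brief jump in the opening reading came with the slider at home. I viewed 16 pictures, two over the budget.

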